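# Pour the walnuts back into their canister and lid it

## Robot

A 6-joint arm with a two-finger parallel gripper is mounted at the origin on a cart in front of the work surface, level with it; the furniture and walls round the work are solid. World frame = base frame: x ahead of the robot, y to its left, z up, the work surface at z = 0. Lengths are in m, angles in rad, forces in N, time in s.
With the tool pointing down it reaches from about 0.35 to 0.775 m from the base axis. Payload 7.3 kg.
Tool frame: the origin (TCP) lies at the centre of the arm's flange, where the gripper is bolted on; the fingertips stand 178 mm ahead of it and the grasp point (between the pads) lies 159 mm ahead of it; z points along the fingers, y is the line along which they close (so a half turn about z gives the same grasp; the last joint's range is limited). The gripper opens to 92 mm and grips with 3 to 60 N. Pads are 19 mm wide; open, the fingers measure 130 mm over their backs; the gripper's body (75 mm by 190 mm) begins 47 mm behind the grasp point.
Start: joints at [-1.378, 0.342, 1.524, -0, 1.275, -0.146], TCP at [0.175, -0.495, 0.405] pointing down, gripper open.
Joint ranges: [-2.53, 2.53], [-0.77, 2.02], [0.04, 2.7], [-1, 4.14], [0.28, 2.66], [-3.11, 3.11]. Speed limits (rad/s): [2.57, 2.57, 3.14, 3.14, 3.14, 3.14].

## Interface

Orientations are given as [roll, pitch, yaw] about the fixed x, y, z axes, in that order (R = Rz(yaw) Ry(pitch) Rx(roll)).
In Python, from cell import robot gives the robot as it stands.
- The arm moves only by the tool drive_effector, called after ">>>" as name(argument=value, ...) on one line, values as JSON. Schema: {"type":"object","properties":{"segments":{"type":"array","items":{"type":"object","properties":{"d":{"type":"array","items":{"type":"number"},"minItems":3,"maxItems":3},"rot":{"type":"array","items":{"type":"number"},"minItems":3,"maxItems":3}},"additionalProperties":false},"minItems":1,"maxItems":8},"aperture":{"type":"number"},"squeeze":{"type":"number"},"only":{"type":"string"},"quiet":{"type":"boolean"},"lines":{"type":"string"}},"required":["segments"],"additionalProperties":false}. segments is a list of rows, 1 to 8 of them, each an object with the fields d (a list: dx, dy, dz in m), rot (a list: a rotation vector rx, ry, rz in rad); a field left out counts as zero; each row shifts and turns the commanded pose from where the row before left it, along the tool's axes as they then stand; what a row does not reach is not made up. A row lasts 1/12 s, in which the tool goes at most 0.0417 m and 0.125 rad, less where a joint would pass 70% of its speed; a pose out of reach is approached as far as the arm can. aperture is the finger opening in m, set as the call begins (left out keeps the last). The fingers move at their own pace and stop on an object; squeeze is the grip in N (left out, the last holds). Time passes only in rows, so rows that do not move let the fingers close. The tool returns the time, the measured TCP pose, the force, the opening and the grip force at its end. only (a regular expression) keeps the lines of the reply that match it, lines (a string "A,B") keeps lines A to B, and quiet returns only ok. Input that does not fit is refused with a message, and nothing moves.
- robot.observe(): the state, without advancing time (a new reading comes with each control period).
- robot.read_camera(name): name is "scene" or "top" or "wrist"; returns a dict with "image" (420x560x3 uint8, red, green, blue), "fx", "fy", "cx", "cy" (pixels), "pose" (4x4, takes a point from camera to world coordinates). Camera axes: x right, y down, z forward; pixel columns grow to the right and rows downward; lengths in m; the calibration is good to about 2 mm. A picture is of the moment at which its call begins. There is no depth.
- robot.hand_in(): hands the job in; it is judged then, once.
The state is a dict: "time": time; "qpos": joint angles; "qvel": joint speeds; "joint_efforts": joint torques, N m; "tool_pos": TCP position; "tool_rot": TCP orientation; "contact_force": force on the tool from outside, world axes, zero at the start; "torque": the same for the moment, N m; "opening": finger opening in m; "grip_force": force on a finger pad.
Only numpy, scipy, OpenCV 4.12 (cv2) and the standard library are available. Lean on these libraries where they do the work, as an engineer would, in place of code of your own. Each camera call takes 0.05 s, during which the arm holds its last target. There are 200 camera calls.

## Task

Put the five walnuts away: bring the white jug out from the toaster, stand it on the worktop close beside the blue-grey canister (about a hand's breadth or less between spout and canister) with its spout turned to the canister, and let go of it. Then take the jug afresh by its handle, tip all the walnuts over the spout into the canister and stand the jug upright on the worktop again. Last, put the wooden lid on the canister so that it sits fully down and level; set the jug and the lid down gently, and leave the other things on the worktop where they are.

Things in the scene. Friction and masses are not known exactly. Their poses are not given: they have to be found in the camera images.
- jug: white stoneware jug, loose, 0.33 to 0.53 kg; origin at the centre of its underside, z up, x towards the spout, handle at -x. Round flared body 110 mm high, outer radius 46 mm at the bottom, 58 mm at the rim; wall 8 mm thick, leaning out 6 degrees, floor 8 mm thick. Away from the spout it can be pinched by the wall at its rim
- jug_spout (a point): tip of the jug's pouring lip, 85 mm from the jug's axis along its x and 113 mm above its underside; the spout is a wide open flare about 40 mm across that slopes out about 30 degrees from the jug's axis
- jug_handle (a point): middle of the upright part of the jug's handle, at (-94, 0, 60) mm in the jug's frame. The handle is a D-shaped strap in the jug's xz plane, 16 mm wide (y) with flat sides, 11 mm thick, its upright part from z = 42 to 78 mm, its loop up to z = 97 mm
- canister: blue-grey stoneware canister with a cream band, open on top, loose, 0.7 to 1 kg; origin at the centre of its underside; 105 mm high, outer radius 58 mm, inner radius 51 mm, floor 6 mm thick
- canister_mouth (a point): centre of the canister's mouth, 105 mm above its underside
- canister_lid: light wooden lid of the canister, 0.14 kg, lying knob up on the worktop; origin at the centre of the underside of its plug, z up. Plug: radius 46.5 mm, 9 mm high, goes into the mouth; disc above it: radius 59 mm, z = 9 to 19 mm, lies on the rim when seated (origin then 96 mm above the canister's underside); knob: radius 12 mm, z = 19 to 47 mm
- walnut0: walnut in its shell, light brown, round, 30 mm across, 12 g, rolls easily; origin at its middle; in the jug at the start (all five lie in its lower 60 mm)
- walnut1: walnut in its shell, light brown, round, 30 mm across, 12 g, rolls easily; origin at its middle; in the jug at the start (all five lie in its lower 60 mm)
- walnut2: walnut in its shell, light brown, round, 30 mm across, 12 g, rolls easily; origin at its middle; in the jug at the start (all five lie in its lower 60 mm)
- walnut3: walnut in its shell, light brown, round, 30 mm across, 12 g, rolls easily; origin at its middle; in the jug at the start (all five lie in its lower 60 mm)
- walnut4: walnut in its shell, light brown, round, 30 mm across, 12 g, rolls easily; origin at its middle; in the jug at the start (all five lie in its lower 60 mm)
- toaster_front (a point): foot of the middle of the long front side of a fixed steel two-slice toaster with black ends, 260 mm wide (y), 165 mm deep behind this point, 178 mm high. At the start the jug's handle is tucked up to this side, with hardly a finger's room between: draw the jug out towards the robot before turning it
- white_jar: white plastic jar with a white cap, 60 mm across, 82 mm high, a bystander; it may stand nearer or farther than the lid, the two swap places
- pepper_mill: dark wooden pepper mill, 55 mm across, 171 mm high, a bystander on the right
- spice_a: glass spice jar with a green cap, 46 mm across, 106 mm high, a bystander behind the canister
- spice_c: glass spice jar with a brown cap, 41 mm across, 105 mm high, a bystander behind the canister

How it is judged:
On the way, in this order (a step that is already met when the one before it is completed fails the run):
1. the jug stands upright on the worktop close beside the canister, its spout turned to the canister, let go (angle between jug's own z axis and vertical below 0.06 rad and height (world z) of jug between -0.006 and 0.006 m and linear speed of jug below 0.02 m/s and contact force between the fingers and jug below 0.1 N and x of canister in the frame of jug between 0.1 and 0.27 m and y of canister in the frame of jug between -0.05 and 0.05 m), for 0.2 s.
2. the jug is tipped well over (45 degrees or more) by its handle, with its spout over the canister's mouth (angle between jug's own z axis and vertical above 0.8 rad and horizontal distance between jug_spout and canister_mouth below 0.07 m and height (world z) of jug_spout above 0.09 m and distance between the grasp point and jug_handle below 0.07 m), for 0.1 s.
3. all five walnuts are in the canister (horizontal distance between each of walnut0, walnut1, walnut2, walnut3, walnut4 and canister below 0.05 m and z of walnut0 in the frame of canister between 0 and 0.09 m and z of walnut1 in the frame of canister between 0 and 0.09 m and z of walnut2 in the frame of canister between 0 and 0.09 m and z of walnut3 in the frame of canister between 0 and 0.09 m and z of walnut4 in the frame of canister between 0 and 0.09 m), for 0.2 s.
At the end, for the whole second after the job is handed in: all five walnuts lie in the canister; the lid sits knob up in its mouth, fully down (within 4 mm) and level; canister and jug stand upright on the worktop, at rest and let go (all of step 3 and angle between each of jug, canister's own z axis and vertical below 0.06 rad and height (world z) of jug between -0.006 and 0.006 m and linear speed of each of jug, canister_lid below 0.02 m/s and contact force between the fingers and jug below 0.1 N and horizontal distance between canister_lid and canister below 0.008 m and z of canister_lid in the frame of canister between 0.091 and 0.1 m and angle between the z axis of canister_lid and the z axis of canister, either way round below 0.05 rad and angle between canister_lid's own z axis and vertical below 0.1 rad and height (world z) of canister below 0.006 m and contact force between the fingers and canister_lid below 0.1 N); the robot touches nothing.
It fails at once if the jug is dropped or knocked over (moves faster than 0.5 m/s while not held) (linear speed of jug above 0.5 m/s and contact force between the fingers and jug below 0.1 N).
It fails at once if the lid is dropped (moves faster than 0.6 m/s while not held) (linear speed of canister_lid above 0.6 m/s and contact force between the fingers and canister_lid below 0.1 N).
It fails at once if the white jar, pepper mill or a spice jar is shifted by more than 30 mm (distance of any of white_jar, pepper_mill, spice_a, spice_c from where it was at the start of the episode above 0.03 m).
It also fails if it takes over 72 s, if anything falls off the work surface, if the arm or the gripper's body presses on something with over 40 N, if the wrist force passes 120 N, or if a joint passes its speed limit or range.

## Working session

There is one attempt and no reset: what is moved stays moved. The work goes in short steps, Python scripts to look and compute and a tool call to move; the robot and the scene stay as the last step left them, time stands still between calls to the robot, and variables do not carry over. Pictures are saved under pics/ and viewed, at most 10 in all, crops included, and the job is handed in when it is done.

```bash
ls; mkdir -p pics; cat > h.py <<'E'
import numpy as np,cv2
from cell import robot
from scipy.spatial.transform import Rotation as R
def snap(name,f,crop=None,s=1):
    c=robot.read_camera(name); im=c['image'][:,:,::-1]
    np.savez('pics/'+f+'.npz',**{k:c[k] for k in c})
    if crop: a,b,d,e=crop; im=im[b:e,a:d]
    im=cv2.resize(im,None,fx=s,fy=s,interpolation=cv2.INTER_CUBIC); cv2.imwrite('pics/'+f+'.png',im)
def px(f,u,v,z):
    c=np.load('pics/'+f+'.npz'); P=c['pose']
    d=P[:3,:3]@np.array([(u-c['cx'])/c['fx'],(v-c['cy'])/c['fy'],1]); o=P[:3,3]
    return o+d*(z-o[2])/d[2]
def proj(f,p):
    c=np.load('pics/'+f+'.npz');P=c['pose']
    q=P[:3,:3].T@(np.asarray(p)-P[:3,3]); return [float(c['fx']*q[0]/q[2]+c['cx']),float(c['fy']*q[1]/q[2]+c['cy'])]
E
python3 - <<'E'
from h import *
snap('scene','s0',None,1.4);snap('top','t0',None,1.4)
print(robot.observe())
for n in('s0','t0'):print(np.load('pics/%s.npz'%n)['pose'].round(3),np.load('pics/%s.npz'%n)['fx'])
E
```

```text
cell.py
pics
{'time': 0.1, 'qpos': array([-1.37797081e+00,  3.42626509e-01,  1.52492062e+00,  4.86789745e-06,
        1.27540863e+00, -1.46019396e-01]), 'qvel': array([-0.00060996, -0.00127035, -0.00164978,  0.00166723, -0.00017393,
       -0.00027729]), 'joint_efforts': array([ 1.65538386e-03, -4.32001841e+01, -2.44695944e+01,  7.19266897e-02,
        5.26040350e-02, -6.30512227e-05]), 'tool_pos': array([ 0.17449656, -0.49501917,  0.40412838]), 'tool_rot': array([-3.14024472e+00, -2.02939807e-04,  3.38843356e-01]), 'contact_force': array([1.01483393, 0.70964532, 0.23778521]), 'torque': array([ 0.02809813,  0.00525829, -0.01369307]), 'grip_force': 0.0, 'opening': 0.0919604019735123}
[[ 0.906 -0.226  0.359 -0.01 ]
 [-0.424 -0.504  0.752 -1.174]
 [ 0.012 -0.833 -0.552  0.928]
 [ 0.     0.     0.     1.   ]] 518.8979596637639
[[-3.000e-03 -9.890e-01  1.450e-01  2.980e-01]
 [-1.000e+00  1.000e-03 -1.100e-02  4.000e-03]
 [ 1.100e-02 -1.450e-01 -9.890e-01  1.652e+00]
 [ 0.000e+00  0.000e+00  0.000e+00  1.000e+00]] 450.84173155584944
```

View pics/s0.png

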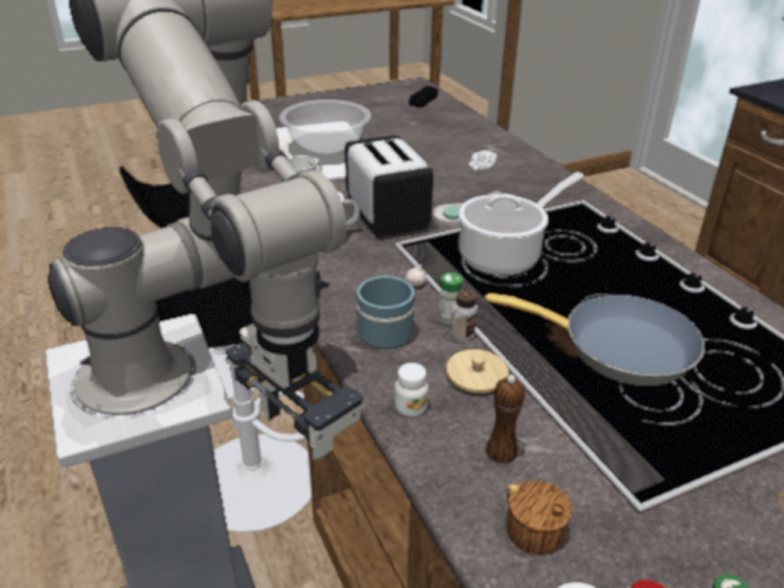

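View pics/t0.png

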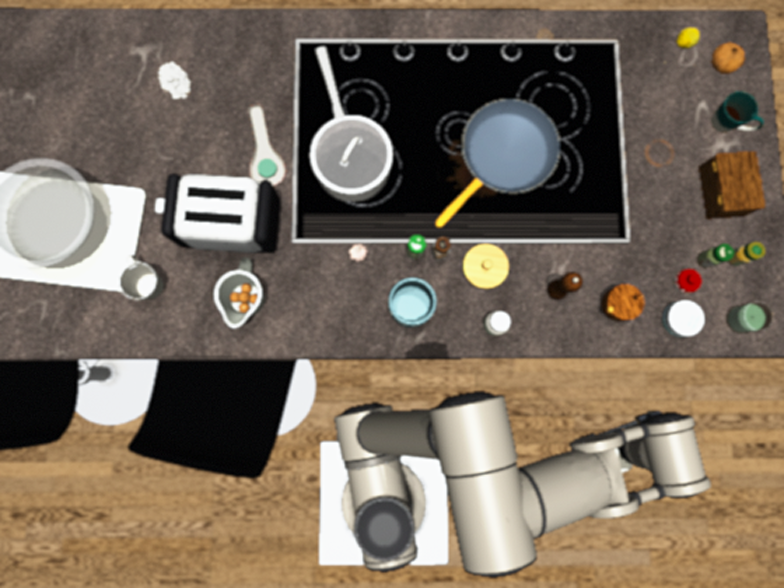

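Scene: the jug sits at about (240,297) in the 1.4x top view, spout towards the robot. The canister is at (412,302), the lid at (486,265), the white jar at (498,322) and the toaster front edge at y≈245. I'll enlarge that area.

```bash
python3 - <<'E'
from h import *
c=np.load('pics/t0.npz');im=c['image'][:,:,::-1]
a=im[165:245,145:245];b=im[165:245,270:370]
cv2.imwrite('pics/t0c.png',cv2.resize(np.hstack([a,b]),None,fx=4,fy=4,interpolation=cv2.INTER_CUBIC))
E
```

```text
(no output)
```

View pics/t0c.png

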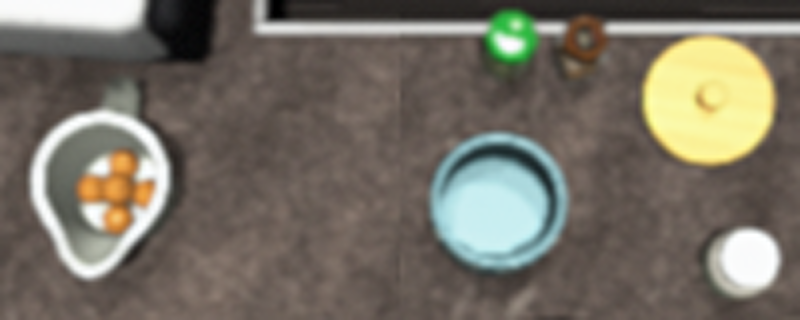

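The crop shows:
- jug rim centre (101,180), spout tip (87,278), handle (122,97)
- canister rim centre (499.5,201)
- lid disc centre (709,100.5), knob (712,95)
- jar cap (750,259)
- spice caps (511,37) and (585,37)
- toaster corner (210,60)

```bash
python3 - <<'E'
from h import *
def t(n,u,v,z):
    x=(145+(u+.5)/4-.5) if u<400 else (270+(u-400+.5)/4-.5); y=165+(v+.5)/4-.5
    p=px('t0',x,y,z); print(n,p.round(4)); return p
j=t('jug',101,180,.11);s=t('spout',87,278,.113);h=t('handle',122,90,.09);h2=t('h2',125,80,.08)
t('rimL',31,180,.11);t('rimR',170,180,.11);t('rimtop',101,110,.11)
t('can',499.5,201,.105);t('canL',431,201,.105);t('canR',568,201,.105);t('ct',499,131,.105);t('cb',499,271,.105)
t('lid',709,100.5,.019);t('lidL',642,100,.019);t('lidR',776,100,.019);t('knob',712,95,.047);t('jar',750,259,.082);t('spA',511,37,.106);t('spC',585,37,.105)
d=s-j;print('yaw',np.degrees(np.arctan2(d[1],d[0])),np.linalg.norm(d)); d=j-h;print(np.degrees(np.arctan2(d[1],d[0])),np.linalg.norm(d))
t('toaster front bottom?',205,62,.0)
for u,v in((571/1.4,281/1.4),):print('mill',px('t0',u,v,.171))
E
```

```bash
cat > go.py <<'E'
# usage: go.py x y z yaw(deg) [tilt deg]  of GRASP point; prints rest motion in tool axes (approach dir: tilt from down, rotating about tool y)
import sys; from h import *
a=[float(v) for v in sys.argv[1:]]; s=robot.observe()
Rc=R.from_euler('xyz',s['tool_rot']); Rt=R.from_euler('z',a[3],degrees=True)*R.from_euler('x',np.pi)*R.from_euler('y',a[4] if len(a)>4 else 0,degrees=True)
tcp=np.array(a[:3])-Rt.apply([0,0,.159])
g=s['tool_pos']+Rc.apply([0,0,.159])
print('grasp',g.round(4),'rot',s['tool_rot'].round(3),'q',s['qpos'].round(3))
print('tcp move in cur tool axes',Rc.inv().apply(tcp-s['tool_pos']).round(4),'in target axes',Rt.inv().apply(tcp-s['tool_pos']).round(4),'grasp move cur',Rc.inv().apply(np.array(a[:3])-g).round(4),'rotvec',(Rc.inv()*Rt).as_rotvec().round(4))
open('log.txt','a').write(' '.join(map(str,[*s['qpos'],*s['tool_pos'],*s['tool_rot']]))+'\n')
E
```

>>> drive_effector(segments=[{"rot":[0,0,0.113]},{"rot":[0,0,0.113]},{"rot":[0,0,0.113]},{"d":[0.03,-0.029,0]},{"d":[0.03,-0.029,0]},{"d":[0.03,-0.029,0]},{"d":[0.03,-0.029,0]},{"d":[0.03,-0.029,0]}], aperture=0.06)

```text
time: 0.77
tool_pos: [0.3252, -0.3488, 0.4045]
tool_rot: [-3.141, 0.0, -0.001]
contact_force: [1.4, -0.3, -0.7]
opening: 0.06
grip_force: 0.0
```

>>> drive_effector(segments=[{"d":[0.03,-0.029,0]},{"d":[0.03,-0.029,0]},{"d":[0.03,-0.029,0]},{"d":[0.01,-0.04,0]},{"d":[0.01,-0.04,0]},{"d":[0.01,-0.04,0]},{"d":[0.01,-0.04,0]},{"d":[0.01,-0.04,0]}])

```text
time: 1.43
tool_pos: [0.4642, -0.0615, 0.4045]
tool_rot: [-3.142, 0.0, -0.0]
contact_force: [1.2, 0.7, 0.4]
opening: 0.06
grip_force: 0.0
```

```bash
python3 go.py .516 .303 .246 0
```

```text
grasp [ 0.4641 -0.0615  0.2455] rot [-3.142  0.    -0.   ] q [-0.296  0.238  1.672 -0.     1.232  1.276]
tcp move in cur tool axes [ 0.0517 -0.3645 -0.0005] in target axes [ 0.0518 -0.3645 -0.0005] grasp move cur [ 0.0517 -0.3645 -0.0005] rotvec [-0.0001  0.0005 -0.0003]
```

>>> drive_effector(segments=[{"d":[0.01,-0.04,0]},{"d":[0.01,-0.04,0]},{"d":[0.01,-0.04,0]},{"d":[0.01,-0.04,0]},{"d":[0.01,-0.04,0]},{"d":[0.0,-0.04,0]},{"d":[0.0,-0.04,0]},{"d":[0.0,-0.04,0.0]}])

```text
time: 2.1
tool_pos: [0.514, 0.2585, 0.4042]
tool_rot: [3.141, 0.001, -0.0]
contact_force: [1.3, 0.3, 1.0]
opening: 0.06
grip_force: 0.0
```

>>> drive_effector(segments=[{"d":[0,-0.03,0.0]},{},{}])

```text
time: 2.35
tool_pos: [0.5139, 0.2879, 0.4038]
tool_rot: [3.141, 0.001, 0.003]
contact_force: [0.0, 0.3, 0.5]
opening: 0.0603
grip_force: 0.0
```

```bash
python3 go.py .516 .303 .15 0; python3 - <<'E'
from h import *
snap('wrist','w1',None,1.2)
print(proj('w1',[.516,.303,.11]),proj('w1',[.516,.356,.11]))
E
```

```text
grasp [0.5136 0.2877 0.2448] rot [3.141e+00 1.000e-03 3.000e-03] q [ 0.381  0.462  1.341 -0.     1.341  1.949]
tcp move in cur tool axes [ 0.0023 -0.0152  0.0948] in target axes [ 0.0021 -0.0151  0.0948] grasp move cur [ 0.0025 -0.0153  0.0948] rotvec [0.0008 0.0013 0.0029]
[257.90353131955635, 204.02623394730486] [196.7241962753866, 203.8766288814845]
```

View pics/w1.png

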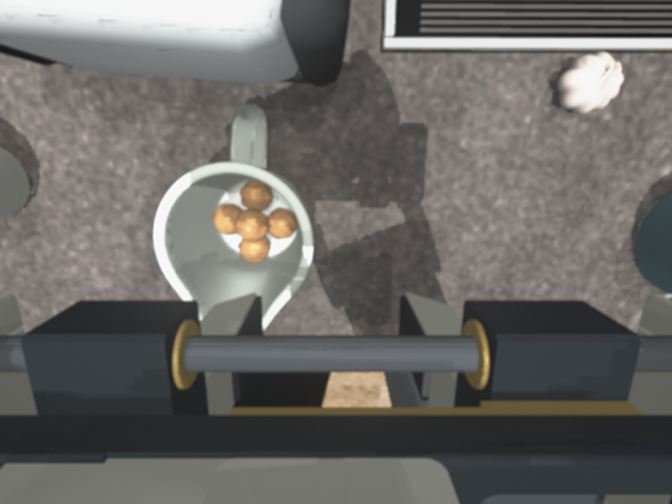

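The wrist view (1.2x) puts the jug rim centre at (233,243), within 2 mm of my estimate, at about (0.517, 0.358). The handle points up at (250,135).

>>> drive_effector(segments=[{"d":[0.0035,-0.017,0.02]},{"d":[0,0,0.032]},{"d":[0,0,0.032]},{"d":[0,0,0.032]},{"d":[0,0,0.02]},{"d":[0,0,0.01]},{}])

```text
time: 2.98
tool_pos: [0.5177, 0.3018, 0.2565]
tool_rot: [3.139, 0.004, -0.002]
contact_force: [0.5, -0.4, 0.4]
opening: 0.0598
grip_force: 0.0
```

```bash
python3 go.py .517 .305 .098 0
```

```text
grasp [0.517  0.3015 0.0975] rot [ 3.139e+00  4.000e-03 -2.000e-03] q [ 0.4    0.623  1.496 -0.     1.027  1.973]
tcp move in cur tool axes [-0.0007 -0.0032 -0.0005] in target axes [-0.0007 -0.0032 -0.0005] grasp move cur [ 0.     -0.0035 -0.0005] rotvec [ 0.0022  0.0043 -0.002 ]
```

>>> drive_effector(segments=[{"d":[0,-0.0033,0]},{},{},{},{},{}], aperture=0, squeeze=45)

```text
time: 3.48
tool_pos: [0.5179, 0.3068, 0.2593]
tool_rot: [-3.141, -0.001, -0.0]
contact_force: [0.8, -0.2, -0.7]
opening: 0.0246
grip_force: 0.0
```

>>> drive_effector(segments=[{"d":[0,0,-0.005]},{"d":[0,0,-0.005]},{"d":[-0.01,0,-0.005]},{"d":[-0.02,0,0]},{"d":[-0.02,0,0]},{"d":[-0.015,0,0]},{}])

```text
time: 4.07
tool_pos: [0.4503, 0.3069, 0.2746]
tool_rot: [-3.141, 0.001, 0.001]
contact_force: [0.1, 0.2, 1.1]
opening: 0.0079
grip_force: 44.4
```

```bash
python3 go.py .517 .305 .098 0
python3 - <<'E'
from h import *
snap('scene','s1',(180,80,330,280),3)
E
```

```text
grasp [0.4502 0.3069 0.1156] rot [-3.141e+00  1.000e-03  1.000e-03] q [4.570e-01 5.150e-01 1.643e+00 1.000e-03 9.850e-01 2.027e+00]
tcp move in cur tool axes [0.0667 0.002  0.0175] in target axes [0.0667 0.0019 0.0176] grasp move cur [0.0668 0.002  0.0175] rotvec [-0.0001  0.0008  0.0009]
```

View pics/s1.png

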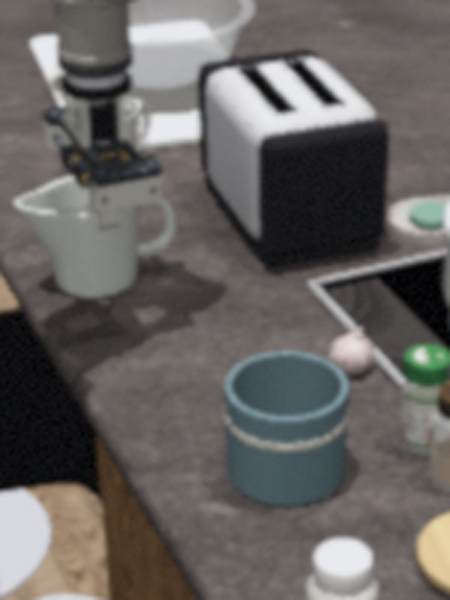

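>>> drive_effector(segments=[{"d":[0,0,0.002]},{"d":[0,0,0.002]},{},{}])

```text
time: 4.45
tool_pos: [0.4537, 0.306, 0.271]
tool_rot: [3.14, -0.001, -0.0]
contact_force: [-2.4, -6.6, 12.6]
opening: 0.0084
grip_force: 46.1
```

```bash
python3 - <<'E'
from h import *
print(robot.observe()['contact_force'],robot.observe()['joint_efforts'])
snap('top','t1',(140,160,260,260),5)
E
```

```text
[-2.41934304 -6.59323253 12.6084589 ] [  2.05382243 -42.16667175 -19.83888566   0.85210713  -1.74395598
   0.21190363]
```

View pics/t1.png

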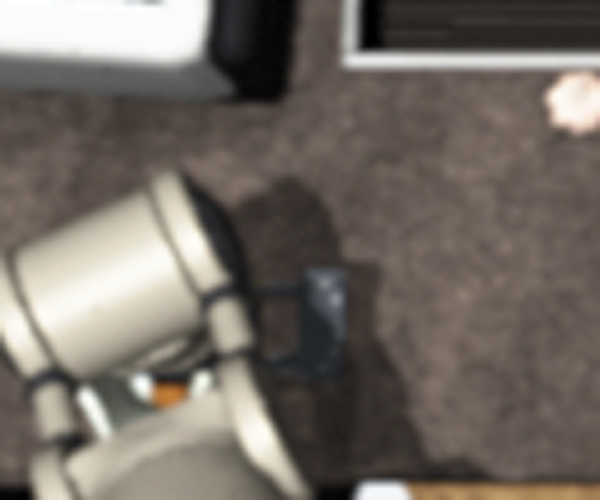

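The top view is mostly blocked by the arm, but the 12.6 N upward force shows the jug is standing on the table. I gripped while already rising, so I'll open, go down 15 mm and grip again.

>>> drive_effector(segments=[{"d":[0,0,-0.002]},{},{},{"d":[0,0,0.006]},{"d":[0,0,0.006]},{"d":[0,0,0.004]},{}], aperture=0.03)

```text
time: 5.08
tool_pos: [0.4525, 0.3066, 0.2541]
tool_rot: [3.14, 0.002, -0.0]
contact_force: [0.5, 0.8, 0.5]
opening: 0.0298
grip_force: 0.0
```

>>> drive_effector(segments=[{},{},{},{},{},{},{},{}], aperture=0, squeeze=50)

```text
time: 5.75
tool_pos: [0.4532, 0.3074, 0.2575]
tool_rot: [-3.138, -0.003, -0.001]
contact_force: [-1.1, 1.1, 8.8]
opening: 0.0096
grip_force: 47.8
```

>>> drive_effector(segments=[{"d":[0,0,-0.005]},{"d":[0,0,-0.005]},{"d":[0,0,-0.005]},{},{},{}])

```text
time: 6.25
tool_pos: [0.4526, 0.3065, 0.27]
tool_rot: [3.14, 0.001, -0.0]
contact_force: [-0.1, -0.1, -5.3]
opening: 0.008
grip_force: 49.9
```

```bash
python3 go.py .55 .11 .115 96.5
```

```text
grasp [0.4524 0.3063 0.111 ] rot [ 3.14e+00  1.00e-03 -0.00e+00] q [ 0.455  0.524  1.642 -0.     0.978  2.026]
tcp move in cur tool axes [ 0.0974  0.1964 -0.0039] in target axes [-0.2062  0.0745 -0.004 ] grasp move cur [ 0.0976  0.1963 -0.0039] rotvec [-3.0000e-04  2.0000e-03 -1.6845e+00]
```

>>> drive_effector(segments=[{"d":[0.01,0.03,0]},{"d":[0.02,0.036,0]},{"d":[0.02,0.036,0]},{"d":[0.02,0.036,0]},{"d":[0.02,0.036,0]},{"d":[0.007,0.022,0]},{"rot":[0,0,-0.06]},{"rot":[0,0,-0.12]}])

```text
time: 6.92
tool_pos: [0.5503, 0.1086, 0.2699]
tool_rot: [3.141, 0.001, 0.179]
contact_force: [-0.8, 0.2, -4.7]
opening: 0.0078
grip_force: 50.3
```

>>> drive_effector(segments=[{"rot":[0,0,-0.12]},{"rot":[0,0,-0.12]},{"rot":[0,0,-0.12]},{"rot":[0,0,-0.12]},{"rot":[0,0,-0.12]},{"rot":[0,0,-0.12]},{"rot":[0,0,-0.12]},{"rot":[0,0,-0.12]}])

```text
time: 7.58
tool_pos: [0.5497, 0.1106, 0.27]
tool_rot: [-3.141, 0.001, 1.146]
contact_force: [0.1, 0.2, -4.3]
opening: 0.0082
grip_force: 50.3
```

>>> drive_effector(segments=[{"rot":[0,0,-0.12]},{"rot":[0,0,-0.12]},{"rot":[0,0,-0.12]},{"rot":[0,0,-0.12]},{"rot":[0,0,-0.06]},{},{},{}])

```text
time: 8.25
tool_pos: [0.5498, 0.1107, 0.2704]
tool_rot: [-3.141, 0.0, 1.678]
contact_force: [-0.2, 0.2, -4.0]
opening: 0.008
grip_force: 50.3
```

```bash
python3 go.py .55 .11 .098 96.5
python3 - <<'E'
from h import *
snap('scene','s2',(180,100,360,270),3.5)
E
```

```text
grasp [0.5497 0.1107 0.1114] rot [-3.141  0.     1.678] q [ 0.062  0.545  1.601 -0.     0.997 -0.045]
tcp move in cur tool axes [-0.0007  0.0002  0.0134] in target axes [-0.0007  0.0001  0.0134] grasp move cur [-0.0007  0.0002  0.0134] rotvec [-0.0004  0.0001 -0.0065]
```

View pics/s2.png

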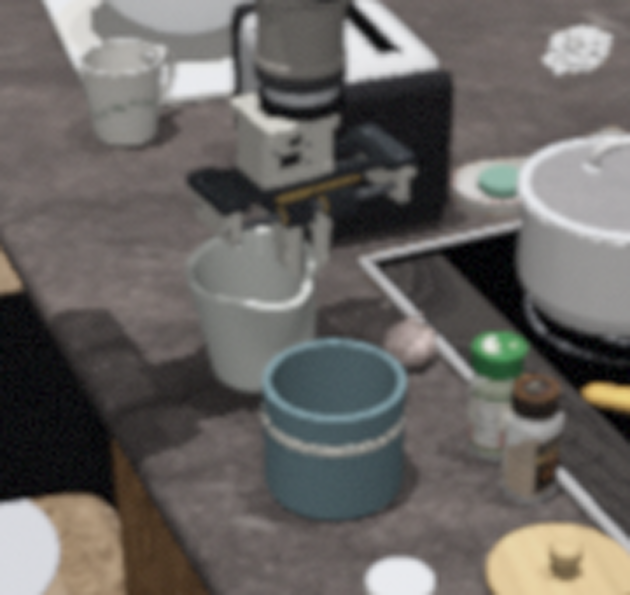

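The jug hangs with its spout (285,305 in the crop) facing the canister (335,420). I'll lower it gently.

>>> drive_effector(segments=[{"d":[0,0,0.004]},{"d":[0,0,0.003]},{"d":[0,0,0.002]},{"d":[0,0,0.001]},{},{}])

```text
time: 8.8
tool_pos: [0.5512, 0.1108, 0.2635]
tool_rot: [3.135, 0.0, 1.679]
contact_force: [3.1, -0.1, 13.1]
opening: 0.0087
grip_force: 50.6
```

>>> drive_effector(segments=[{"d":[0,0,0.001]},{"d":[0,0,0.001]},{"d":[0,0,0.001]},{}])

```text
time: 9.13
tool_pos: [0.5523, 0.1109, 0.2618]
tool_rot: [3.13, 0.001, 1.679]
contact_force: [5.7, 0.4, 18.9]
opening: 0.0088
grip_force: 50.9
```

>>> drive_effector(segments=[{"d":[0,0,-0.002]},{},{}], squeeze=10)

```text
time: 9.38
tool_pos: [0.5518, 0.1108, 0.2623]
tool_rot: [3.132, 0.001, 1.679]
contact_force: [6.1, -0.1, 7.7]
opening: 0.0089
grip_force: 10.4
```

>>> drive_effector(segments=[{},{},{},{},{},{"d":[0,0,-0.02]},{"d":[0,0,-0.04]},{"d":[0,0,-0.04]}], aperture=0.035)

```text
time: 10.05
tool_pos: [0.5491, 0.1107, 0.3591]
tool_rot: [-3.136, -0.0, 1.68]
contact_force: [1.4, 1.1, 0.1]
opening: 0.035
grip_force: 0.0
```

>>> drive_effector(segments=[{"d":[0,0.02,-0.04]},{"d":[0,0.04,0]},{"d":[0,0.04,0]},{"d":[0,0.04,0]},{}])

```text
time: 10.47
tool_pos: [0.6929, 0.1258, 0.3919]
tool_rot: [-3.14, 0.0, 1.679]
contact_force: [-0.6, -0.1, -2.3]
opening: 0.0349
grip_force: 0.0
```

```bash
python3 go.py .49 .3 .2 90
python3 - <<'E'
from h import *
snap('top','t2',(190,150,310,250),5)
E
```

```text
grasp [0.6926 0.1258 0.2329] rot [-3.14   0.     1.679] q [ 0.071  0.7    0.955 -0.     1.489 -0.037]
tcp move in cur tool axes [ 0.1951 -0.1829  0.0333] in target axes [ 0.1742 -0.2029  0.0329] grasp move cur [ 0.1951 -0.1826  0.0333] rotvec [-0.0019  0.0002  0.1082]
```

View pics/t2.png

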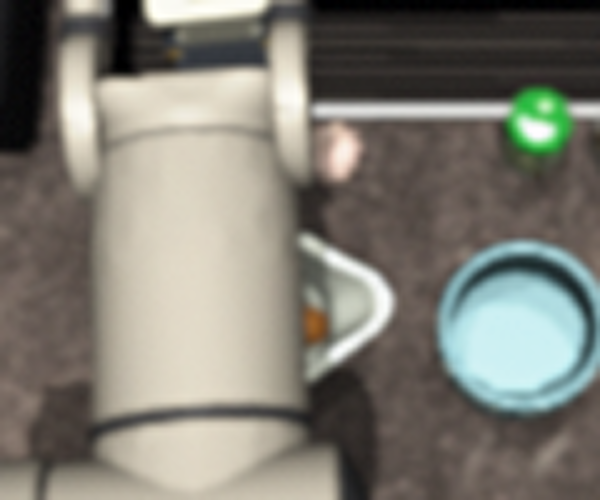

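The top view shows the spout tip at (393,300) in the crop, facing the canister centre (520,328); the arm hides the rest of the jug. Next I fit the arm's kinematics to my logs, so I can check that the tilted grasps are reachable.

```bash
cat > kin.py <<'E'
from h import *
from scipy.optimize import least_squares
L=np.loadtxt('log.txt')
def fk(q,p,s4=1):
    d1,a2,a3,d4,d6,off,r0=p
    r=lambda a,t:R.from_euler(a,t)
    A=r('z',q[0]);x=A.apply([0,off,d1])
    A=A*r('y',q[1]); x=x+A.apply([r0,0,a2])
    A=A*r('y',q[2]); x=x+A.apply([a3,0,d4])
    A=A*r('z',s4*q[3])*r('y',q[4]); x=x+A.apply([0,0,d6])
    A=A*r('z',q[5]); return x,A*r('z',S6)
S6=0
A=np.vstack([L,[-1.37797081e+00,3.42626509e-01,1.52492062e+00,0,1.27540863e+00,-1.46019396e-01,.17449656,-.49501917,.40412838,-3.14024472,-.0002,.33884]])
# constant turn about tool z
x,B=fk(A[0],[0]*7); S6=float((B.inv()*R.from_euler('xyz',A[0,9:])).as_rotvec()[2])
f=lambda p:np.concatenate([fk(a,p)[0]-a[6:9] for a in A]+[.001*(p-np.array([.2,.45,0,.4,.1,0.07,0]))])
s=least_squares(f,[.2,.45,0,.4,.1,.07,0]); P=s.x
def ik(tcp,Rt,q0,s4=1):
    lo=np.array([-2.53,-.77,.04,-1,.28,-3.11]);hi=np.array([2.53,2.02,2.7,4.14,2.66,3.11])
    def g(q):
        x,B=fk(q,P,s4);return np.r_[(x-tcp)*5,(B.inv()*Rt).as_rotvec()]
    s=least_squares(g,np.clip(q0,lo+.01,hi-.01),bounds=(lo,hi));return s.x,np.abs(s.fun).max()
if __name__=='__main__':
    print(len(A),'p',P.round(4),'S6',S6,'res',np.abs(s.fun[:3*len(A)]).max())
    print([(fk(a,P)[1].inv()*R.from_euler('xyz',a[9:])).magnitude().round(4) for a in A])
E
python3 kin.py
```

```text
8 p [0.2183 0.5062 0.0465 0.3796 0.1354 0.0764 0.    ] S6 1.5707963267948963 res 1.0680827454701003e-05Traceback (most recent call last):
  File "kin.py", line 25, in <module>
    print([(fk(a,P)[1].inv()*R.from_euler('xyz',a[9:])).magnitude().round(4) for a in A])
           ^^^^^^^^^^^^^^^^^^^^^^^^^^^^^^^^^^^^^^^^^^^^^^^^^^^^^^^^^^^^^^
AttributeError: 'float' object has no attribute 'round'
```

```bash
sed -i 's/\.magnitude().round(4)/.magnitude()/' kin.py; python3 - <<'E'
from kin import *
q0=A[-2,:6]
def pose(g,yaw,t):
    Rt=R.from_euler('z',yaw,degrees=True)*R.from_euler('x',np.pi)*R.from_euler('y',t,degrees=True)
    return np.array(g)-Rt.apply([0,0,.159]),Rt
for s4 in(1,-1):
  for t in(0,-20,-30,-40,-50,-60,20,40,60,80,100):
    g=[.497,.205,.06] if t<1 else [.497,-.07,.31]
    qq=[]
    for qi in(q0,q0+[0,0,0,1,0,0],q0+[0,0,0,-.6,0,0]):
        q,e=ik(*pose(g,90,t),qi,s4); qq.append((e,q))
    e,q=min(qq,key=lambda z:z[0]); print(s4,t,q.round(2),round(e,4))
E
```

```text
1 0 [ 0.25  0.58  1.71 -0.    0.85  0.25] 0.0
1 -20 [ 0.42  0.67  1.59 -0.37  1.06  0.63] 0.0
1 -30 [ 0.49  0.74  1.52 -0.49  1.19  0.75] 0.0
1 -40 [ 0.55  0.82  1.45 -0.6   1.33  0.83] 0.0
1 -50 [ 0.6   0.9   1.38 -0.69  1.48  0.89] 0.0
1 -60 [ 0.63  0.99  1.32 -0.77  1.62  0.93] 0.0
1 20 [-0.48  0.31  1.44  0.31  1.56 -0.51] 0.0
1 40 [-0.62  0.41  1.43  0.56  1.72 -0.65] 0.0
1 60 [-0.71  0.54  1.45  0.77  1.89 -0.75] 0.0
1 80 [-0.75  0.68  1.48  0.95  2.05 -0.82] 0.0
1 100 [-0.75  0.83  1.53  1.12  2.21 -0.87] 0.0
-1 0 [0.25 0.58 1.71 0.   0.85 0.25] 0.0
-1 -20 [0.42 0.67 1.59 0.37 1.06 0.63] 0.0
-1 -30 [0.49 0.74 1.52 0.49 1.19 0.75] 0.0
-1 -40 [0.55 0.82 1.45 0.6  1.33 0.83] 0.0
-1 -50 [0.6  0.9  1.38 0.69 1.48 0.89] 0.0
-1 -60 [0.63 0.99 1.32 0.77 1.62 0.93] 0.0
-1 20 [-0.48  0.31  1.44 -0.31  1.56 -0.51] 0.0
-1 40 [-0.62  0.41  1.43 -0.56  1.72 -0.65] 0.0
-1 60 [-0.71  0.54  1.45 -0.77  1.89 -0.75] 0.0
-1 80 [-0.75  0.68  1.48 -0.95  2.05 -0.82] 0.0
-1 100 [-0.75  0.83  1.52 -1.    2.22 -0.93] 0.074
```

>>> drive_effector(segments=[{"rot":[0,0,0.108]},{"d":[0.005,-0.04,0]},{"d":[0.01,-0.04,0]},{"d":[0.015,-0.038,0]},{"d":[0.02,-0.036,0]},{"d":[0.02,-0.036,0]},{"d":[0.04,0,0]},{"d":[0.04,0,0]}], aperture=0.05)

```text
time: 11.18
tool_pos: [0.4935, 0.2754, 0.3975]
tool_rot: [-3.139, 0.001, 1.571]
contact_force: [1.5, 0.4, 1.0]
opening: 0.0501
grip_force: 0.0
```

>>> drive_effector(segments=[{"d":[0.04,0,0]},{"d":[0.04,0,0]},{"d":[0.03,0,0]},{}])

```text
time: 11.52
tool_pos: [0.4947, 0.3899, 0.3966]
tool_rot: [-3.14, -0.001, 1.577]
contact_force: [-0.6, -0.3, -0.4]
opening: 0.0499
grip_force: 0.0
```

```bash
python3 go.py .497 .275 .13 90 -45
python3 - <<'E'
from h import *
snap('top','t3');snap('wrist','w3')
a=cv2.imread('pics/t3.png')[150:250,190:310]; b=cv2.imread('pics/w3.png')
cv2.imwrite('pics/c3.png',np.hstack([cv2.resize(a,(480,400),interpolation=2),cv2.resize(b,(320,240))[:,:].copy() if 0 else cv2.copyMakeBorder(cv2.resize(b,(320,240)),0,160,0,0,0)]))
E
```

```text
grasp [0.4945 0.3901 0.2376] rot [-3.140e+00 -1.000e-03  1.577e+00] q [0.545 0.544 1.223 0.002 1.376 0.539]
tcp move in cur tool axes [-0.0027  0.0025  0.1542] in target axes [0.1073 0.0023 0.1108] grasp move cur [-0.1153  0.0019  0.1074] rotvec [ 0.0011 -0.7868  0.0061]
```

View pics/c3.png

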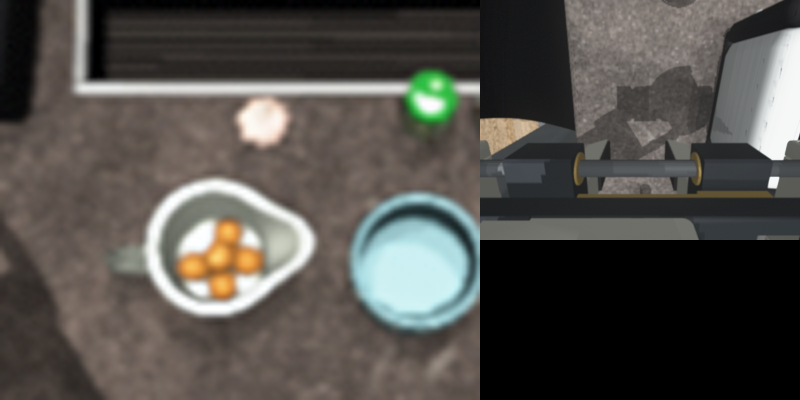

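The jug stands beside the canister. In the crop its rim centre is (215,247), spout tip (315,242), handle end (110,262) and the canister centre (417,263).

```bash
python3 - <<'E'
from kin import *
def t(u,v,z): return px('t3',190+(u+.5)/4-.5,150+(v+.5)/4-.5,z)
j=t(215,247.5,.11);s=t(315,242,.113);h=t(127,262,.09);c=t(417,263,.105)
for n in 'jshc':print(n,globals()[n].round(4))
for d in(s-j,j-h):print(np.degrees(np.arctan2(d[1],d[0])),np.linalg.norm(d[:2]))
d=c-j;print(np.degrees(np.arctan2(d[1],d[0])),np.linalg.norm(d[:2]))
E
```

```text
j [0.508  0.1028 0.11  ]
s [0.5123 0.0166 0.113 ]
h [0.4981 0.1807 0.09  ]
c [ 0.4949 -0.0715  0.105 ]
-87.17598304488439 0.08632691068789747
-82.73151633239374 0.07847489190164003
-94.29316705703148 0.17484559689751197
```

>>> drive_effector(segments=[{"rot":[0,0,-0.08]},{"d":[0,0,0.02],"rot":[0,-0.112,0]},{"d":[0,0,0.01],"rot":[0,-0.112,0]},{"rot":[0,-0.112,0]},{"rot":[0,-0.112,0]},{"rot":[0,-0.112,0]},{"rot":[0,-0.112,0]},{"rot":[0,-0.113,0]}], aperture=0.05)

```text
time: 12.28
tool_pos: [0.4973, 0.3827, 0.3679]
tool_rot: [-3.141, 0.791, 1.65]
contact_force: [0.1, -1.2, -0.4]
opening: 0.0499
grip_force: 0.0
```

>>> drive_effector(segments=[{},{}])

```text
time: 12.45
tool_pos: [0.4973, 0.3836, 0.3667]
tool_rot: [-3.139, 0.783, 1.653]
contact_force: [-0.4, 0.2, -0.3]
opening: 0.0499
grip_force: 0.0
```

```bash
python3 go.py .494 .267 .131 95 -45; python3 kin.py
```

```text
grasp [0.5061 0.2718 0.254 ] rot [-3.139  0.783  1.653] q [ 0.666  0.705  1.126 -0.642  1.768  0.607]
tcp move in cur tool axes [ 0.0845 -0.0132  0.0899] in target axes [ 0.0848 -0.0135  0.0896] grasp move cur [ 0.0841 -0.0123  0.0899] rotvec [-0.006  -0.0025 -0.0038]
10 p [ 0.2229  0.5062  0.0465  0.3796  0.1401  0.0764 -0.    ] S6 1.5707963267948963 res 5.772019990857302e-07
[8.624600301226775e-16, 2.1674063212285959e-16, 3.148520694478114e-16, 5.652856879691865e-16, 2.2841265614080273e-16, 2.852412215842407e-16, 4.152679159918067e-16, 3.1518289670992543e-16, 3.96428913504046e-16, 5.105109716206329e-06]
```

>>> drive_effector(segments=[{"d":[0.014,-0.002,0.015]},{"d":[0.014,-0.002,0.015]},{"d":[0.014,-0.002,0.015]},{"d":[0.014,-0.002,0.015]},{"d":[0.014,-0.002,0.015]},{"d":[0.014,-0.002,0.015]},{},{}], aperture=0.05)

```text
time: 13.12
tool_pos: [0.4859, 0.3785, 0.2442]
tool_rot: [-3.14, 0.784, 1.652]
contact_force: [0.7, 0.3, 0.6]
opening: 0.0502
grip_force: 0.0
```

```bash
python3 go.py .500 .197 .06 95 -45; python3 - <<'E'
from h import *
snap('wrist','w4',None,1.2)
print([np.array(proj('w4',p)).round()*1.2 for p in([.5,.197,.06],[.508,.103,.11])])
E
```

```text
grasp [0.4947 0.2666 0.1316] rot [-3.14   0.784  1.652] q [ 0.671  0.807  1.287 -0.626  1.559  0.767]
tcp move in cur tool axes [ 0.0014 -0.0012  0.1   ] in target axes [ 0.0015 -0.0018  0.1   ] grasp move cur [ 0.0011 -0.0002  0.1   ] rotvec [-0.0064 -0.0016 -0.0045]
[array([331.2, 261.6]), array([331.2, 374.4])]
```

View pics/w4.png

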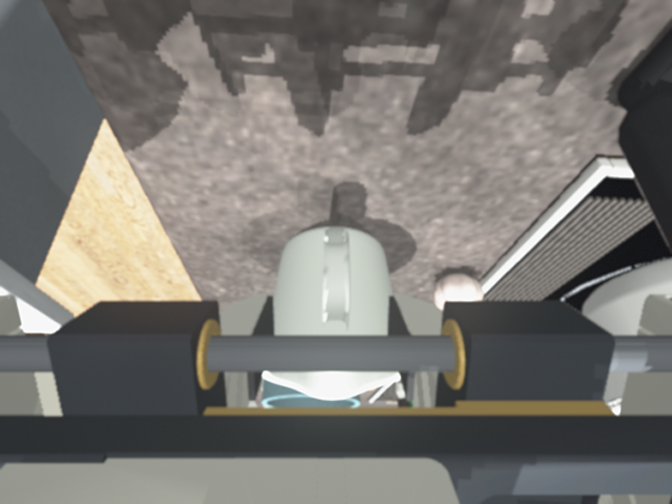

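The wrist view shows the strap handle at u≈336, centred to within about 2 mm between the fingers, with nothing in the way. I'll go in, close and wait.

>>> drive_effector(segments=[{"d":[0.001,0,0.03]},{"d":[0,0,0.03]},{"d":[0,0,0.025]},{"d":[0,0,0.015]},{},{}], aperture=0.05)

```text
time: 13.67
tool_pos: [0.4922, 0.3095, 0.1741]
tool_rot: [3.139, 0.784, 1.649]
contact_force: [0.2, 1.2, 0.3]
opening: 0.0502
grip_force: 0.0
```

>>> drive_effector(segments=[{},{},{},{},{},{},{},{}], aperture=0, squeeze=60)

```text
time: 14.33
tool_pos: [0.4916, 0.3099, 0.1728]
tool_rot: [3.141, 0.785, 1.652]
contact_force: [-0.1, 2.5, 1.6]
opening: 0.0155
grip_force: 60.0
```

>>> drive_effector(segments=[{},{}])

```text
time: 14.5
tool_pos: [0.4916, 0.31, 0.1728]
tool_rot: [3.14, 0.785, 1.651]
contact_force: [0.0, 4.0, 2.9]
opening: 0.0153
grip_force: 60.0
```

```bash
python3 go.py .500 .197 .06 95 -45
```

```text
grasp [0.5008 0.198  0.0603] rot [3.14  0.785 1.651] q [ 0.581  0.841  1.463 -0.69   1.347  0.838]
tcp move in cur tool axes [-0.0003 -0.0014  0.0009] in target axes [-0.0003 -0.0014  0.0009] grasp move cur [-0.0005 -0.0009  0.0009] rotvec [-0.0035 -0.0009 -0.0047]
```

>>> drive_effector(segments=[{"d":[-0.003,0,-0.003]},{"d":[-0.006,0,-0.006]},{"d":[-0.01,0,-0.01]},{"d":[-0.015,0,-0.015]},{"d":[-0.015,0,-0.015]},{"d":[-0.01,0,-0.01]},{},{}])

```text
time: 15.17
tool_pos: [0.4914, 0.3096, 0.2567]
tool_rot: [3.14, 0.784, 1.65]
contact_force: [0.1, 0.9, -4.6]
opening: 0.0153
grip_force: 60.0
```

```bash
python3 - <<'E'
from h import *
print(robot.observe()['contact_force'],robot.observe()['torque'])
snap('scene','s5',(200,80,360,260),3)
E
```

```text
[ 0.07746924  0.90133463 -4.62038617] [1.37078411 0.04009606 0.01635949]
```

View pics/s5.png

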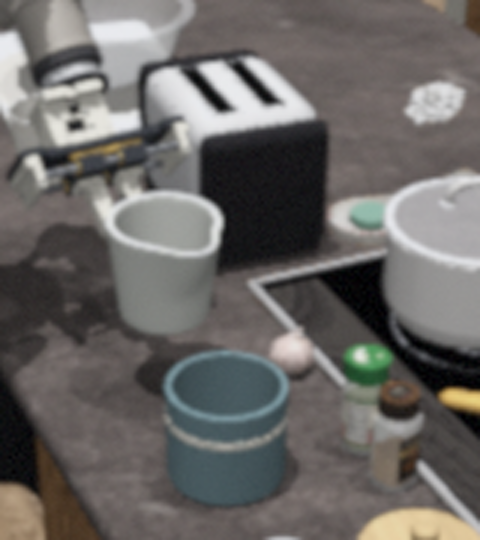

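The jug is held by the handle and hangs upright. I'll tip it about 31° about the spout point first, then carry the spout over the mouth.

```bash
cat > sp.py <<'E'
import sys
from h import *
s=robot.observe();Rc=R.from_euler('xyz',s['tool_rot']); S=s['tool_pos']+Rc.apply([-.164,0,.248])
T=np.array([.495,-.058,.135]); print('spout',S.round(4),'t',np.degrees(s['tool_rot'][1]),s['tool_rot'].round(3),'move',Rc.inv().apply(T-S).round(4),'q',s['qpos'].round(2),'up',Rc.inv().apply([0,0,1]).round(3),'F',s['contact_force'].round(1))
E
python3 sp.py
```

```text
spout [0.5147 0.0191 0.1959] t 44.94925316643858 [-3.141  0.785  1.652] move [-0.0102 -0.0258  0.0963] q [ 0.58  0.73  1.43 -0.67  1.47  0.74] up [-0.706 -0.001 -0.708] F [ 0.1 -0.6 -5.2]
```

>>> drive_effector(segments=[{"d":[-0.015,0,-0.0095],"rot":[0,0.06,0]},{"d":[-0.015,0,-0.0095],"rot":[0,0.06,0]},{"d":[-0.015,0,-0.0095],"rot":[0,0.06,0]},{"d":[-0.015,0,-0.0095],"rot":[0,0.06,0]},{"d":[-0.015,0,-0.0095],"rot":[0,0.06,0]},{"d":[-0.015,0,-0.0095],"rot":[0,0.06,0]},{"d":[-0.015,0,-0.0095],"rot":[0,0.06,0]},{"d":[-0.015,0,-0.0095],"rot":[0,0.06,0]}])

```text
time: 15.88
tool_pos: [0.4959, 0.2505, 0.3828]
tool_rot: [-3.138, 0.304, 1.653]
contact_force: [-0.4, -0.1, -4.9]
opening: 0.0155
grip_force: 60.0
```

>>> drive_effector(segments=[{"d":[-0.015,0,-0.0095],"rot":[0,0.06,0]},{},{}])

```text
time: 16.13
tool_pos: [0.4971, 0.2389, 0.3965]
tool_rot: [-3.14, 0.247, 1.65]
contact_force: [0.3, 0.5, -4.7]
opening: 0.0154
grip_force: 60.0
```

```bash
python3 sp.py
```

```text
spout [0.5142 0.0198 0.1962] t 14.162139304572468 [-3.14   0.247  1.65 ] move [-0.0588 -0.0252  0.078 ] q [ 0.37  0.43  1.43 -0.24  1.36  0.35] up [-0.245 -0.002 -0.97 ] F [ 0.3  0.5 -4.7]
```

>>> drive_effector(segments=[{"d":[-0.01,-0.005,0.013]},{"d":[-0.01,-0.005,0.013]},{"d":[-0.01,-0.005,0.013]},{"d":[-0.01,-0.005,0.013]},{"d":[-0.01,-0.005,0.013]},{"d":[-0.009,0,0.012]},{},{}])

```text
time: 16.8
tool_pos: [0.478, 0.1622, 0.3351]
tool_rot: [-3.137, 0.247, 1.653]
contact_force: [0.4, 1.0, -5.0]
opening: 0.0156
grip_force: 60.0
```

```bash
python3 sp.py; python3 - <<'E'
from h import *
snap('scene','s6',(200,80,360,260),3)
E
```

```text
spout [ 0.4948 -0.0568  0.1347] t 14.132759829538015 [-3.137  0.247  1.653] move [-0.0013  0.0001 -0.    ] q [ 0.24  0.4   1.66 -0.27  1.14  0.28] up [-0.244 -0.004 -0.97 ] F [ 0.4  1.  -5. ]
```

View pics/s6.png

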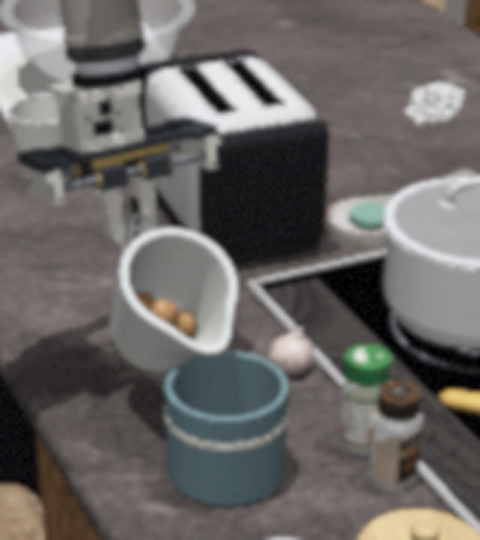

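The spout tip shows at (213,350) in the crop and the mouth centre at (227,385). I'll check that against the projection.

```bash
python3 - <<'E'
from h import *
for p in([.4948,-.0568,.1347],[.496,-.0727,.105],[.495,-.04,.14]): print((np.array(proj('s6',p))-[200,80])*3)
E
```

```text
[215.7394681  348.43451126]
[223.78562709 383.03607749]
[208.63462202 334.84070675]
```

The projection agrees (215.7, 348.4), so I'll pour.

>>> drive_effector(segments=[{"d":[-0.015,0,-0.0095],"rot":[0,0.06,0]},{"d":[-0.015,0,-0.0095],"rot":[0,0.06,0]},{"d":[-0.015,0,-0.0095],"rot":[0,0.06,0]},{"d":[-0.015,0,-0.0095],"rot":[0,0.06,0]},{"d":[-0.015,0,-0.0095],"rot":[0,0.06,0]},{"d":[-0.015,0,-0.0095],"rot":[0,0.06,0]},{"d":[-0.015,0,-0.0095],"rot":[0,0.06,0]},{"d":[-0.015,0,-0.0095],"rot":[0,0.06,0]}])

```text
time: 17.52
tool_pos: [0.4879, 0.0463, 0.4172]
tool_rot: [3.141, -0.237, 1.654]
contact_force: [0.8, 0.1, -4.9]
opening: 0.0153
grip_force: 60.0
```

```bash
python3 sp.py
```

```text
spout [ 0.4965 -0.0547  0.1377] t -13.555252973412502 [ 3.141 -0.237  1.654] move [-0.0037 -0.0017  0.0019] q [-0.13  0.27  1.6   0.24  1.33 -0.28] up [ 0.234  0.001 -0.972] F [ 0.8  0.1 -4.9]
```

>>> drive_effector(segments=[{"d":[-0.015,0,-0.0095],"rot":[0,0.06,0]},{"d":[-0.015,0,-0.0095],"rot":[0,0.06,0]},{"d":[-0.015,0,-0.0095],"rot":[0,0.06,0]},{"d":[-0.015,0,-0.0095],"rot":[0,0.06,0]},{"d":[-0.015,0,-0.0095],"rot":[0,0.06,0]},{"d":[-0.015,0,-0.0095],"rot":[0,0.06,0]},{"d":[-0.015,0,-0.0095],"rot":[0,0.06,0]},{"d":[-0.015,0,-0.0095],"rot":[0,0.06,0]}])

```text
time: 18.18
tool_pos: [0.4995, -0.0935, 0.4335]
tool_rot: [-3.141, -0.715, 1.654]
contact_force: [0.4, -0.5, -4.9]
opening: 0.0152
grip_force: 60.0
```

```bash
python3 sp.py
```

```text
spout [ 0.4962 -0.0548  0.1387] t -40.970932585035726 [-3.141 -0.715  1.654] move [-0.0047 -0.0015  0.0008] q [-0.49  0.37  1.49  0.59  1.69 -0.63] up [ 0.656 -0.    -0.755] F [ 0.4 -0.5 -4.9]
```

>>> drive_effector(segments=[{"d":[-0.015,0,-0.0095],"rot":[0,0.06,0]},{"d":[-0.015,0,-0.0095],"rot":[0,0.06,0]},{"d":[-0.015,0,-0.0095],"rot":[0,0.06,0]},{"d":[-0.015,0,-0.0095],"rot":[0,0.06,0]},{"d":[-0.015,0,-0.0095],"rot":[0,0.06,0]},{"d":[-0.015,0,-0.0095],"rot":[0,0.06,0]},{"d":[-0.015,0,-0.0095],"rot":[0,0.06,0]},{"d":[-0.015,0,-0.0095],"rot":[0,0.06,0]}])

```text
time: 18.85
tool_pos: [0.5105, -0.2248, 0.3833]
tool_rot: [-3.139, -1.194, 1.652]
contact_force: [0.1, 0.3, -4.0]
opening: 0.0154
grip_force: 60.0
```

```bash
python3 sp.py
```

```text
spout [ 0.4961 -0.0551  0.1396] t -68.42305532653663 [-3.139 -1.194  1.652] move [-0.0053 -0.0014 -0.0009] q [-0.72  0.63  1.36  0.82  2.05 -0.77] up [ 0.93  -0.001 -0.368] F [ 0.1  0.3 -4. ]
```

>>> drive_effector(segments=[{},{},{},{},{},{},{},{}])

```text
time: 19.52
tool_pos: [0.5097, -0.2241, 0.3839]
tool_rot: [3.141, -1.194, 1.653]
contact_force: [-0.8, 1.1, -3.6]
opening: 0.0157
grip_force: 60.0
```

```bash
python3 sp.py;  python3 - <<'E'
from h import *
snap('scene','s7',(200,80,360,260),3)
E
```

```text
spout [ 0.496  -0.0543  0.1402] t -68.42132262343529 [ 3.141 -1.194  1.653] move [-0.0062 -0.0013 -0.0014] q [-0.72  0.63  1.36  0.82  2.05 -0.77] up [ 0.93   0.    -0.368] F [-0.8  1.1 -3.6]
```

View pics/s7.png

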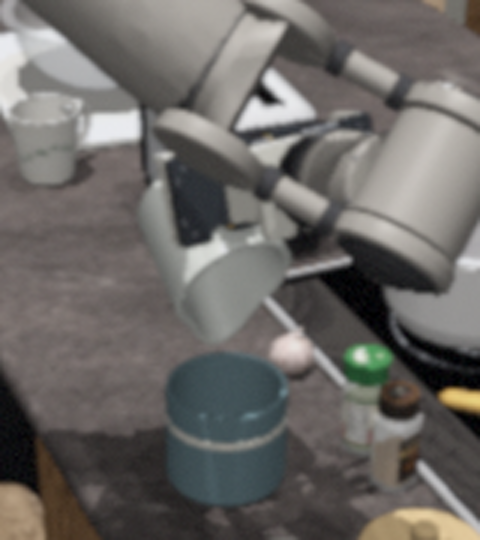

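The jug is fully tipped over the mouth (spout at 215,335) and no walnut shows outside. The measured weight has dropped by about what the nuts weigh. That also uses up my picture budget (I have gone past 10 views), so from here I measure in code only. I'll tip back.

>>> drive_effector(segments=[{"d":[0.0285,0,0.0214],"rot":[0,-0.12,0]},{"d":[0.0285,0,0.0214],"rot":[0,-0.12,0]},{"d":[0.0285,0,0.0214],"rot":[0,-0.12,0]},{"d":[0.0285,0,0.0214],"rot":[0,-0.12,0]},{"d":[0.0285,0,0.0214],"rot":[0,-0.12,0]},{"d":[0.0285,0,0.0214],"rot":[0,-0.12,0]},{"d":[0.0285,0,0.0214],"rot":[0,-0.12,0]},{"d":[0.0285,0,0.0214],"rot":[0,-0.12,0]}])

```text
time: 20.23
tool_pos: [0.4869, 0.0485, 0.4205]
tool_rot: [3.138, -0.231, 1.652]
contact_force: [0.0, -0.3, -5.1]
opening: 0.0155
grip_force: 60.0
```

```bash
python3 sp.py
```

```text
spout [ 0.4961 -0.0541  0.1416] t -13.213059855801747 [ 3.138 -0.231  1.652] move [-0.0052 -0.0015  0.0056] q [-0.12  0.27  1.6   0.23  1.33 -0.27] up [ 0.229  0.003 -0.974] F [ 0.  -0.3 -5.1]
```

>>> drive_effector(segments=[{"d":[0.0285,0,0.0214],"rot":[0,-0.12,0]},{"d":[0.0285,0,0.0214],"rot":[0,-0.12,0]},{"d":[0.0285,0,0.0214],"rot":[0,-0.12,0]},{"d":[0.0285,0,0.0214],"rot":[0,-0.12,0]},{},{}])

```text
time: 20.73
tool_pos: [0.4772, 0.1656, 0.3395]
tool_rot: [-3.136, 0.243, 1.657]
contact_force: [-0.4, -0.9, -3.5]
opening: 0.0153
grip_force: 60.0
```

```bash
python3 sp.py
```

```text
spout [ 0.4946 -0.0526  0.1383] t 13.92582470130452 [-3.136  0.243  1.657] move [-0.0045 -0.      0.0045] q [ 0.25  0.39  1.65 -0.26  1.15  0.28] up [-0.241 -0.006 -0.971] F [-0.4 -0.9 -3.5]
```

>>> drive_effector(segments=[{"d":[0.014,0,-0.0135]},{"d":[0.014,0,-0.0135]},{"d":[0.014,0,-0.0135]},{"d":[0.014,0,-0.0135]},{"d":[0.014,0,-0.0135]},{"d":[0.014,0,-0.0135]},{"d":[0.0152,0,0.0103],"rot":[0,-0.06,0]},{"d":[0.0152,0,0.0103],"rot":[0,-0.06,0]}])

```text
time: 21.4
tool_pos: [0.4693, 0.287, 0.3744]
tool_rot: [3.136, 0.361, 1.647]
contact_force: [0.8, -0.3, -5.6]
opening: 0.0151
grip_force: 60.0
```

>>> drive_effector(segments=[{"d":[0.0152,0,0.0103],"rot":[0,-0.06,0]},{"d":[0.0152,0,0.0103],"rot":[0,-0.06,0]},{"d":[0.0152,0,0.0103],"rot":[0,-0.06,0]},{"d":[0.0152,0,0.0103],"rot":[0,-0.06,0]},{"d":[0.0152,0,0.0103],"rot":[0,-0.06,0]},{"d":[0.0152,0,0.0103],"rot":[0,-0.06,0]},{"d":[0.0152,0,0.0103],"rot":[0,-0.06,0]},{}])

```text
time: 22.07
tool_pos: [0.4644, 0.3401, 0.2525]
tool_rot: [-3.132, 0.785, 1.655]
contact_force: [-0.5, -1.9, -3.5]
opening: 0.0155
grip_force: 60.0
```

```bash
python3 sp.py; python3 go.py .492 .23 .063 94.6 -45;  python3 - <<'E'
from h import *
snap('top','t8'); c=np.load('pics/t8.npz')['image'].astype(int)[150:250,190:330]
m=(c[...,0]>170)&(c[...,0]-c[...,2]>80)&(c[...,1]<c[...,0]-40); ys,xs=np.nonzero(m); print(m.sum(), [(int(a+190),int(b+150)) for a,b in zip(xs,ys)][::8])
print('canister centre px',proj('t8',[.496,-.0727,.03]))
E
```

```text
spout [0.4866 0.0496 0.193 ] t 44.988051581787346 [-3.132  0.785  1.655] move [-0.0353  0.0005  0.1174] q [ 0.64  0.73  1.42 -0.64  1.5   0.78] up [-0.707 -0.007 -0.707] F [-0.5 -1.9 -3.5]
grasp [0.4724 0.228  0.14  ] rot [-3.132  0.785  1.655] q [ 0.644  0.732  1.423 -0.638  1.501  0.782]
tcp move in cur tool axes [0.0547 0.0192 0.054 ] in target axes [0.0548 0.0187 0.0541] grasp move cur [0.0547 0.0202 0.054 ] rotvec [-0.0067 -0.0002  0.0026]
149 [(318, 150), (324, 152), (312, 156), (317, 159), (290, 209), (292, 210), (289, 211), (304, 211), (301, 212), (292, 213), (288, 214), (302, 214), (282, 217), (285, 218), (282, 220), (285, 221), (287, 224), (290, 225), (288, 227)]
canister centre px [293.21759816995717, 217.69741900989243]
```

>>> drive_effector(segments=[{"d":[0.01,0,0.01]},{"d":[0.014,0,0.014]},{"d":[0.012,0,0.012]},{"d":[0.008,0,0.008]},{"d":[0.004,0,0.004]},{"d":[0.002,0,0.002]},{},{}])

```text
time: 22.78
tool_pos: [0.4642, 0.3414, 0.1852]
tool_rot: [3.14, 0.784, 1.65]
contact_force: [-0.3, -0.7, -3.4]
opening: 0.0154
grip_force: 60.0
```

```bash
python3 go.py .492 .23 .06 94.6 -45
```

```text
grasp [0.4734 0.2295 0.0726] rot [3.14  0.784 1.65 ] q [ 0.647  0.824  1.457 -0.651  1.396  0.864]
tcp move in cur tool axes [0.0084 0.0188 0.0097] in target axes [0.0084 0.0188 0.0096] grasp move cur [0.0082 0.0186 0.0097] rotvec [ 0.0012 -0.0012 -0.0005]
```

>>> drive_effector(segments=[{"d":[0.001,0,0.001]},{"d":[0.001,0,0.001]},{}])

```text
time: 23.03
tool_pos: [0.4638, 0.3415, 0.1817]
tool_rot: [3.141, 0.785, 1.652]
contact_force: [-0.3, -0.4, -4.2]
opening: 0.0152
grip_force: 60.0
```

>>> drive_effector(segments=[{"d":[0.002,0,0.002]},{"d":[0.001,0,0.001]},{"d":[0.001,0,0.001]},{"d":[0.001,0,0.001]},{},{}])

```text
time: 23.53
tool_pos: [0.4638, 0.3414, 0.1743]
tool_rot: [-3.141, 0.785, 1.652]
contact_force: [-0.6, 0.1, -3.1]
opening: 0.015
grip_force: 60.0
```

>>> drive_effector(segments=[{"d":[0.0007,0,0.0007]},{"d":[0.0007,0,0.0007]},{}])

```text
time: 23.78
tool_pos: [0.4639, 0.3414, 0.1727]
tool_rot: [3.141, 0.786, 1.651]
contact_force: [0.2, 0.4, -1.4]
opening: 0.0154
grip_force: 60.0
```

>>> drive_effector(segments=[{"d":[0.0005,0,0.0005]},{},{}], squeeze=10)

```text
time: 24.03
tool_pos: [0.4639, 0.3415, 0.1726]
tool_rot: [3.14, 0.786, 1.651]
contact_force: [-1.5, 2.1, 6.4]
opening: 0.0159
grip_force: 10.0
```

>>> drive_effector(segments=[{},{},{},{},{},{"d":[0,0,-0.02]},{"d":[0,0,-0.04]},{"d":[0,0,-0.04]}], aperture=0.05)

```text
time: 24.7
tool_pos: [0.458, 0.4117, 0.2424]
tool_rot: [-3.137, 0.787, 1.653]
contact_force: [1.6, 0.0, -0.4]
opening: 0.0499
grip_force: 0.0
```

>>> drive_effector(segments=[{"d":[-0.02,0,-0.02],"rot":[0,0.12,0]},{"d":[-0.02,0,-0.02],"rot":[0,0.12,0]},{"d":[-0.02,0,-0.02],"rot":[0,0.12,0]},{"d":[-0.02,0,-0.02],"rot":[0,0.12,0]},{"d":[0,0,-0.03],"rot":[0,0.12,0]},{"d":[0,0,-0.02],"rot":[0,0.12,0]},{"rot":[0,0.065,0]},{}])

```text
time: 25.37
tool_pos: [0.4589, 0.4038, 0.4031]
tool_rot: [3.138, -0.004, 1.651]
contact_force: [0.2, 0.3, -0.4]
opening: 0.0501
grip_force: 0.0
```

```bash
python3 go.py .601 -.271 .2 90; python3 - <<'E'
from h import *
snap('top','t9'); im=np.load('pics/t9.npz')['image']
c=im.astype(int)[195:240,270:320]
m=((c[...,0]>150)&(c[...,0]-c[...,2]>60)).astype(np.uint8); n,l,st,ce=cv2.connectedComponentsWithStats(m); print(st[1:,4],(ce[1:]+[270,195]).round(1).tolist())
# lid & jug
hsv=cv2.cvtColor(im,cv2.COLOR_RGB2HSV); L=((hsv[...,0]>18)&(hsv[...,0]<34)&(hsv[...,1]>70)&(hsv[...,2]>150)).astype(np.uint8); L[:,:325]=0;L[:,375:]=0;L[:160]=0;L[225:]=0
ct=max(cv2.findContours(L,0,1)[0],key=cv2.contourArea);(u,v),r=cv2.minEnclosingCircle(ct);print('lid',u,v,r,px('t9',u,v,.019),cv2.fitEllipse(ct))
b=((hsv[...,0]>85)&(hsv[...,0]<105)&(hsv[...,1]>50)).astype(np.uint8); b[:,:265]=0;b[:,330:]=0;b[:185]=0;b[245:]=0
ct=max(cv2.findContours(b,0,1)[0],key=cv2.contourArea);(u,v),r=cv2.minEnclosingCircle(ct);print('can',u,v,r,px('t9',u,v,.105),cv2.fitEllipse(ct))
w=((hsv[...,1]<40)&(hsv[...,2]>150)).astype(np.uint8); w[:,:215]=0;w[:,275:]=0;w[:190]=0;w[240:]=0
ct=max(cv2.findContours(w,0,1)[0],key=cv2.contourArea);x,y,ww,hh=cv2.boundingRect(ct);print('jug box',x,y,ww,hh,px('t9',x+ww,y+hh/2,.113),px('t9',x+30,y,.11),px('t9',x+30,y+hh,.11))
E
```

```text
grasp [0.4593 0.4045 0.2441] rot [ 3.138 -0.004  1.651] q [0.596 0.502 1.275 0.002 1.359 0.516]
tcp move in cur tool axes [-0.6841  0.0878  0.0415] in target axes [-0.6748  0.1421  0.0441] grasp move cur [-0.6848  0.0873  0.0415] rotvec [ 0.0031 -0.0043  0.0798]
[41 39 70] [[290.2, 212.0], [301.3, 211.9], [285.8, 221.9]]
lid 346.7567443847656 189.3783721923828 16.649507522583008 [ 0.60220861 -0.27158001  0.019     ] ((346.79400634765625, 189.45388793945312), (31.556163787841797, 32.61676788330078), 112.61721801757812)
can 294.0 215.257568359375 17.009170532226562 [ 0.49534815 -0.07194129  0.105     ] ((294.0281677246094, 215.12789916992188), (32.46037673950195, 33.094078063964844), 166.5165252685547)
jug box 215 203 45 34 [0.47808852 0.04538041 0.113     ] [0.53768349 0.09747258 0.11      ] [0.42000798 0.09658979 0.11      ]
```

>>> drive_effector(segments=[{"rot":[0,0,0.08]},{"d":[-0.02,0,0]},{"d":[-0.04,0.005,0]},{"d":[-0.04,0.005,0]},{"d":[-0.04,0.005,0]},{"d":[-0.04,0.005,0]},{"d":[-0.04,0.005,0]},{"d":[-0.04,0.005,0]}])

```text
time: 26.08
tool_pos: [0.4886, 0.1427, 0.3997]
tool_rot: [-3.138, 0.003, 1.573]
contact_force: [0.8, 0.8, 0.3]
opening: 0.0502
grip_force: 0.0
```

>>> drive_effector(segments=[{"d":[-0.04,0.005,0]},{"d":[-0.04,0.005,0]},{"d":[-0.04,0,0]},{"d":[-0.04,0,0]},{"d":[-0.04,0,0]},{"d":[-0.04,0,0]},{},{}])

```text
time: 26.75
tool_pos: [0.499, -0.0974, 0.3996]
tool_rot: [-3.137, 0.0, 1.568]
contact_force: [0.9, 0.8, 0.4]
opening: 0.0501
grip_force: 0.0
```

```bash
python3 - <<'E'
from h import *
snap('wrist','w9'); im=np.load('pics/w9.npz')['image']
cc=proj('w9',[.4955,-.072,.105]);cf=proj('w9',[.4955,-.072,.02]);e=proj('w9',[.4955,-.021,.105]);jj=proj('w9',[.478,.131,.05]);print(cc,cf,e,'jug',jj, im.shape)
hsv=cv2.cvtColor(im,cv2.COLOR_RGB2HSV); m=((hsv[...,0]<20)&(hsv[...,1]>110)&(hsv[...,2]>60)).astype(np.uint8)
n,l,st,ce=cv2.connectedComponentsWithStats(m)
for i in range(1,n):
    if st[i,4]>60: print(st[i],ce[i].round(0))
g=cv2.cvtColor(im,cv2.COLOR_RGB2GRAY); d=cv2.distanceTransform(m,2,5); k=(d==cv2.dilate(d,np.ones((15,15))))&(d>7); print('peaks',[(int(x),int(y),round(float(d[y,x]),1)) for y,x in zip(*np.nonzero(k))])
E
```

```text
[273.2827362042995, 178.37282707793753] [274.0270592076915, 165.465951156548] [272.988408841304, 115.90758584920816] jug [252.15343169181926, -69.73868231529352] (420, 560, 3)
[260 121  23  25 207] [271. 131.]
[235 137  22  22 299] [244. 147.]
[284 144  22  18 124] [298. 150.]
[285 181  21  17 168] [296. 189.]
[480 235  51  43 104] [506. 252.]
[421 244  27   6 110] [434. 247.]
peaks []
```

```bash
python3 - <<'E'
from h import *
im=np.load('pics/w9.npz')['image']; a=im[108:248:4,206:342:3].astype(int)
for r in a: print(''.join('#' if p[0]>p[2]*1.25 and p[0]>40 else ('.' if p[2]>p[0]*1.1 else '-') for p in r))
E
```

```text
------------------...........-----------------
---------------....----..........-------------
------------.......................-----------
----------.........######.-...........--------
--------.........-########.---.........-------
-------..........#########-------.......------
------...........#########.-------........----
-----......-####-#########.--------.......----
----......###############------..---.....-.---
----.....-##############.---#####.---.......--
---......-########-.------########...........-
--........########-.--...-########-..........-
--........########.......-########-...........
--.........-####-........-########............
-.........................-######-............
-..........................-###-..............
-.............................................
-.............................................
-...........................-##-..............
--........................########............
--........................########............
--.......................-#########...........
---.......................########...........-
---.......................-######-...........-
----........................-##-............--
----.......................................---
-----.....................................----
------...................................-----
-------.................................------
---------..............................-------
----------...........................---------
------------.......................-----------
---------------.................--------------
-------------------.........------------------
----------------------------------------------
```

Only four walnuts show in the canister, so I need to find the fifth.

```bash
python3 - <<'E'
from h import *
snap('top','t10');snap('scene','s10')
for a,b in(('t0','t10'),('s0','s10')):
  for f in(a,b):
    im=np.load('pics/%s.npz'%f)['image'].astype(int)
    m=((im[...,0]>im[...,2]*1.6)&(im[...,0]>90)).astype(np.uint8); n,l,st,ce=cv2.connectedComponentsWithStats(m)
    print(f,[(int(x),int(y),int(s)) for (x,y),s in zip(ce[1:],st[1:,4]) if s>8 and (f[0]=='s' or y<260)][:40])
im=np.load('pics/t10.npz')['image'][200:242,212:264].astype(int)
for r in im: print(''.join('#' if p[0]>p[2]*1.25 and p[0]>60 else ('w' if p.min()>170 else '-') for p in r))
E
```

```text
t0 [(342, 12, 4510), (491, 26, 219), (520, 40, 413), (473, 100, 9), (464, 112, 42), (528, 128, 1279), (326, 144, 348), (316, 173, 57), (540, 178, 100), (347, 188, 602), (529, 182, 69), (492, 199, 272), (409, 200, 76), (173, 212, 202), (446, 215, 581)]
t10 [(342, 12, 4490), (491, 26, 219), (520, 40, 414), (464, 112, 39), (528, 128, 1286), (326, 144, 352), (317, 171, 31), (540, 178, 104), (348, 187, 451), (529, 182, 72), (492, 199, 272), (409, 200, 80), (446, 215, 586), (290, 212, 34), (370, 218, 72), (288, 225, 28)]
s0 [(243, 4, 1097), (197, 24, 18), (200, 38, 10), (281, 54, 9), (312, 56, 11), (202, 60, 15), (178, 64, 13), (543, 80, 103), (540, 111, 96), (424, 114, 188), (541, 129, 13), (507, 184, 13), (527, 197, 58), (329, 209, 15), (336, 211, 13), (376, 219, 447), (340, 262, 10), (178, 270, 10), (363, 276, 145), (229, 277, 53), (297, 288, 52), (261, 367, 5098), (384, 362, 1443), (391, 383, 17), (461, 416, 111)]
s10 [(250, 3, 942), (312, 56, 11), (202, 61, 13), (178, 65, 12), (543, 80, 109), (540, 111, 96), (424, 114, 188), (540, 129, 16), (292, 137, 14), (274, 149, 38), (507, 184, 1
[... 1729 characters left out ...]
-----------
--------wwww----wwwwwwwwwwwwwwwwwwwwww--------------
--------wwwww----wwwwwwwwwwwwwwwwwwww---------------
----#----wwwww----wwwwwwwwwwwwwwwwww----------------
----------wwwwww----wwwwwwwwwwwwwww-----------------
------------wwwwwww---wwwwwwwwwww-------------------
-------------wwwwwwwwwwwwwwwwww----#----------------
---------------wwwwwwwwwwwwwww----------------------
-----------------wwwwwwwwww-------------------------
------------------------------#---------------------
----------------------------------------------------
----------------------------------------------------
-------------------------------#--------------------
----------------------------------------------------
```

```bash
python3 - <<'E'
from h import *
snap('top','t11')
for f in('t8','t9','t10','t11'):
    im=np.load('pics/%s.npz'%f)['image'].astype(int); m=((im[...,0]>im[...,2]*1.6)&(im[...,0]>90)).astype(np.uint8); m[:205]=0;m[232:]=0;m[:,:335]=0;m[:,400:]=0
    n,l,st,ce=cv2.connectedComponentsWithStats(m); print(f,[(c.round(2),int(s[4]),px(f,*c,.015).round(4)) for c,s in zip(ce[1:],st[1:]) if s[4]>8])
p=px('t11',370.2,218.3,.015);print(p,proj('s10',p))
im=np.load('pics/t11.npz')['image'][195:250,335:395].astype(int)
for r in im: print(''.join('#' if p[0]>p[2]*1.6 and p[0]>90 else ('w' if p.min()>150 else '-') for p in r))
E
```

```text
t8 [(array([347.16, 205.32]), 19, array([ 0.5434, -0.2722,  0.015 ])), (array([370.14, 218.36]), 73, array([ 0.495 , -0.3553,  0.015 ]))]
t9 [(array([347.  , 205.28]), 18, array([ 0.5435, -0.2716,  0.015 ])), (array([370.08, 218.24]), 71, array([ 0.4954, -0.3551,  0.015 ]))]
t10 [(array([347.16, 205.32]), 19, array([ 0.5434, -0.2722,  0.015 ])), (array([370.12, 218.29]), 72, array([ 0.4952, -0.3553,  0.015 ]))]
t11 [(array([347.16, 205.32]), 19, array([ 0.5434, -0.2722,  0.015 ])), (array([370.15, 218.23]), 73, array([ 0.4954, -0.3554,  0.015 ]))]
[ 0.49517378 -0.35556279  0.015     ] [320.8850506689066, 295.31317146794714]
ww---##wwwwwwwwwwwwwwwwwwww#--------------------------------
ww--##wwwwwwwwwwwwwwwwwwww##--------------------------------
ww--##wwwwwwwwwwwwwwwwwww###--------------------------------
w---##wwwwwwwwwwwwwwwwww###---------------------------------
w--####wwwwwwwwwwwwwwwww##----------------------------------
w--###ww####wwwwwwwwwww##-----------------------------------
---###ww#########wwwww###-----------------------------------
--####wwwwwwwww#########-----------------
[... 2186 characters left out ...]
-----------------------------
------------------------------------------------------------
------------------------------------------------------------
------------------------------------------------------------
------------------------------------------------------------
------------------------------------------------------------
------------------------------------------------------------
------------------------------------------------------------
------------------------------------------------------------
------------------------------------------------------------
------------------------------------------------------------
------------------------------------------------------------
```

The fifth walnut bounced out and now lies at rest at (0.495, -0.355, 0.015); both cameras agree. I'll pick it up with the closing axis across the jar's direction and drop it into the canister.

>>> drive_effector(segments=[{"d":[-0.03,0,0]},{"d":[-0.035,0,0]},{"rot":[0,0,-0.11]},{"rot":[0,0,-0.11]},{"rot":[0,0,-0.11]},{"rot":[0,0,-0.11]},{"rot":[0,0,-0.11]},{"rot":[0,0,-0.11]}], aperture=0.055)

```text
time: 27.62
tool_pos: [0.4995, -0.1589, 0.401]
tool_rot: [-3.141, -0.0, 2.24]
contact_force: [0.3, 0.2, 0.2]
opening: 0.0552
grip_force: 0.0
```

>>> drive_effector(segments=[{}])

```text
time: 27.7
tool_pos: [0.4995, -0.159, 0.401]
tool_rot: [-3.141, -0.0, 2.238]
contact_force: [-0.1, 0.6, 0.0]
opening: 0.0548
grip_force: 0.0
```

```bash
python3 go.py .4953 -.3554 .13 127.7
```

```text
grasp [ 0.4994 -0.159   0.242 ] rot [-3.141 -0.     2.238] q [-0.454  0.344  1.532 -0.     1.266 -1.122]
tcp move in cur tool axes [-0.1517 -0.1248  0.1121] in target axes [-0.1528 -0.1234  0.112 ] grasp move cur [-0.1517 -0.1247  0.1121] rotvec [-0.0006 -0.0003  0.0094]
```

>>> drive_effector(segments=[{"d":[-0.03,-0.025,0],"rot":[0,0,0.009]},{"d":[-0.03,-0.025,0]},{"d":[-0.03,-0.025,0.01]},{"d":[-0.03,-0.025,0.02]},{"d":[-0.032,-0.024,0.035]},{"d":[0,0,0.04]},{"d":[0,0,0.007]},{}])

```text
time: 28.37
tool_pos: [0.493, -0.3446, 0.2947]
tool_rot: [-3.14, -0.008, 2.221]
contact_force: [-0.9, -0.6, 0.2]
opening: 0.055
grip_force: 0.0
```

```bash
python3 go.py .4953 -.3554 .0245 127.7;  python3 - <<'E'
from h import *
snap('top','t12')
im=np.load('pics/t12.npz')['image'].astype(int); m=((im[...,0]>im[...,2]*1.6)&(im[...,0]>90)).astype(np.uint8); m[:208]=0;m[232:]=0;m[:,:350]=0;m[:,400:]=0
print(m.sum())
E
```

```text
grasp [ 0.4921 -0.3438  0.1357] rot [-3.14  -0.008  2.221] q [-0.737  0.583  1.45   0.     1.117 -1.388]
tcp move in cur tool axes [-0.0108 -0.0046  0.1111] in target axes [-0.0099 -0.0048  0.1112] grasp move cur [-0.012  -0.0044  0.1111] rotvec [-0.0013 -0.0077 -0.0075]
0
```

>>> drive_effector(segments=[{"d":[-0.008,-0.003,0.02]},{},{},{}])

```text
time: 28.75
tool_pos: [0.4964, -0.3535, 0.2799]
tool_rot: [3.141, 0.003, 2.223]
contact_force: [-0.3, -0.3, -0.8]
opening: 0.0549
grip_force: 0.0
```

```bash
python3 go.py .4953 -.3554 .0245 127.7
```

```text
grasp [ 0.4967 -0.3538  0.1209] rot [3.141e+00 3.000e-03 2.223e+00] q [-0.745  0.61   1.445  0.     1.084 -1.397]
tcp move in cur tool axes [-0.0006 -0.0021  0.0964] in target axes [-0.0008 -0.002   0.0964] grasp move cur [-0.0002 -0.0022  0.0964] rotvec [ 0.0005  0.0026 -0.0053]
```

>>> drive_effector(segments=[{"d":[-0.001,-0.002,0.025]},{"d":[0,0,0.025]},{"d":[0,0,0.025]},{"d":[0,0,0.014]},{"d":[0,0,0.007]},{},{}])

```text
time: 29.33
tool_pos: [0.4953, -0.3563, 0.1831]
tool_rot: [3.141, 0.002, 2.223]
contact_force: [0.3, -0.6, 0.2]
opening: 0.0549
grip_force: 0.0
```

```bash
python3 go.py .4953 -.3554 .0245 127.7
```

```text
grasp [ 0.4955 -0.3565  0.0241] rot [3.141e+00 2.000e-03 2.223e+00] q [-0.749  0.735  1.517 -0.     0.887 -1.401]
tcp move in cur tool axes [ 0.0007  0.0005 -0.0004] in target axes [ 0.0007  0.0005 -0.0004] grasp move cur [ 0.001   0.0005 -0.0004] rotvec [ 0.0003  0.0019 -0.0058]
```

>>> drive_effector(segments=[{},{},{},{},{},{},{},{}], aperture=0.01, squeeze=8)

```text
time: 30.0
tool_pos: [0.4949, -0.3563, 0.182]
tool_rot: [3.141, 0.001, 2.223]
contact_force: [-0.0, 1.0, 3.2]
opening: 0.0288
grip_force: 8.0
```

>>> drive_effector(segments=[{"d":[0,0,-0.02]},{"d":[0,0,-0.04]},{"d":[0,0,-0.04]},{"d":[0,0,-0.04]},{"d":[0,0,-0.035]},{},{}])

```text
time: 30.58
tool_pos: [0.4949, -0.3563, 0.3589]
tool_rot: [3.141, 0.005, 2.223]
contact_force: [-0.1, -0.7, -0.4]
opening: 0.0294
grip_force: 8.0
```

```bash
python3 go.py .4953 -.072 .2 127.7
```

```text
grasp [ 0.4954 -0.3568  0.1999] rot [3.141 0.005 2.223] q [-0.75   0.532  1.348 -0.     1.256 -1.402]
tcp move in cur tool axes [ 0.2257  0.1728 -0.001 ] in target axes [ 2.247e-01  1.742e-01 -1.000e-04] grasp move cur [ 0.2265  0.1727 -0.001 ] rotvec [ 0.0007  0.0048 -0.006 ]
```

>>> drive_effector(segments=[{"d":[0.02,0.015,0]},{"d":[0.03,0.023,0]},{"d":[0.03,0.023,0]},{"d":[0.03,0.023,0]},{"d":[0.03,0.023,0]},{"d":[0.03,0.023,0]},{"d":[0.03,0.023,0]},{"d":[0.025,0.02,0]}])

```text
time: 31.25
tool_pos: [0.4948, -0.07, 0.3547]
tool_rot: [-3.139, -0.004, 2.223]
contact_force: [-0.3, -0.1, 0.3]
opening: 0.0287
grip_force: 8.0
```

>>> drive_effector(segments=[{},{}])

```text
time: 31.42
tool_pos: [0.4954, -0.0709, 0.3552]
tool_rot: [-3.14, -0.002, 2.226]
contact_force: [0.1, -0.2, -0.3]
opening: 0.0298
grip_force: 8.0
```

```bash
python3 go.py .4953 -.072 .078 127.7
```

```text
grasp [ 0.4949 -0.0708  0.1962] rot [-3.140e+00 -2.000e-03  2.226e+00] q [-0.295  0.346  1.666 -0.     1.133 -0.951]
tcp move in cur tool axes [-0.0011 -0.0005  0.1182] in target axes [-0.0008 -0.0008  0.1182] grasp move cur [-0.0015 -0.0002  0.1182] rotvec [-0.002  -0.0024 -0.0026]
```

>>> drive_effector(segments=[{"d":[-0.001,0,0.03]},{"d":[0,0,0.03]},{"d":[0,0,0.03]},{"d":[0,0,0.02]},{"d":[0,0,0.008]},{},{}])

```text
time: 32.0
tool_pos: [0.4966, -0.0741, 0.2386]
tool_rot: [-3.141, -0.0, 2.222]
contact_force: [0.2, -0.7, 0.8]
opening: 0.029
grip_force: 8.0
```

>>> drive_effector(segments=[{},{},{},{"d":[0,0,-0.02]},{"d":[0,0,-0.03]},{"d":[0,0,-0.04]},{"d":[0,0,-0.04]},{"d":[0,0,-0.02]}], aperture=0.042)

```text
time: 32.67
tool_pos: [0.4966, -0.0731, 0.3942]
tool_rot: [3.137, 0.007, 2.223]
contact_force: [1.0, -0.5, -0.6]
opening: 0.0419
grip_force: 0.0
```

>>> drive_effector(segments=[{}])

```text
time: 32.75
tool_pos: [0.497, -0.0732, 0.3947]
tool_rot: [3.135, 0.009, 2.223]
contact_force: [0.5, -0.1, -0.1]
opening: 0.042
grip_force: 0.0
```

```bash
python3 go.py .602 -.271 .2 150
python3 - <<'E'
from h import *
snap('wrist','w13'); c=proj('w13',[.4955,-.072,.06]);print(c)
im=np.load('pics/w13.npz')['image'];u,v=int(c[0]),int(c[1]); a=im[max(v-75,0):v+75:4,max(u-75,0):u+75:3].astype(int)
for r in a: print(''.join('#' if p[0]>p[2]*1.25 and p[0]>40 else ('.' if p[2]>p[0]*1.1 else '-') for p in r))
E
```

```text
grasp [ 0.4988 -0.0738  0.2357] rot [3.135 0.009 2.223] q [-0.299  0.306  1.605 -0.     1.218 -0.951]
tcp move in cur tool axes [-0.2206 -0.0369  0.0375] in target axes [-0.1898 -0.1188  0.0357] grasp move cur [-0.2191 -0.0379  0.0375] rotvec [ 0.0047  0.0106 -0.3948]
[272.8097984307021, 192.27030037248377]
--------------------------------------------------
--------------------------------------------------
--------------------------------------------------
--------------------------------------------------
--------------------------------------------------
---------------------...........------------------
-----------------..................---------------
----
[... 876 characters left out ...]
........-########..................--
-----................-########..................--
-----................-########..................--
-----.................#######-.................---
------.................--##-...................---
-------.......................................----
--------.....................................-----
---------...................................------
------------..............................--------
-------------............................---------
-------------...........................----------
---------------.......................------------
------------------.................---------------
----------------------........--------------------
```

All five walnuts are now in the canister. Next is the lid: I'll turn, go above it and measure it with the wrist camera.

>>> drive_effector(segments=[{"rot":[0,0,0.121]},{"rot":[0,0,0.121]},{"rot":[0,0,0.121]},{"rot":[0,0,0.121]},{"rot":[0,0,0.121]},{"rot":[0,0,0.121]},{"rot":[0,0,0.121]},{"rot":[0,0,0.12]}], aperture=0.06)

```text
time: 33.47
tool_pos: [0.496, -0.073, 0.3874]
tool_rot: [-3.139, 0.0, 1.25]
contact_force: [0.0, 0.0, 0.5]
opening: 0.06
grip_force: 0.0
```

>>> drive_effector(segments=[{}])

```text
time: 33.55
tool_pos: [0.496, -0.073, 0.3875]
tool_rot: [-3.14, 0.0, 1.252]
contact_force: [-0.2, -0.6, -0.7]
opening: 0.06
grip_force: 0.0
```

```bash
python3 - <<'E'
from h import *
snap('wrist','w14');im=np.load('pics/w14.npz')['image']
hsv=cv2.cvtColor(im,cv2.COLOR_RGB2HSV)
b=((hsv[...,0]>85)&(hsv[...,0]<105)&(hsv[...,1]>50)).astype(np.uint8);b[260:]=0
ct=max(cv2.findContours(b,0,1)[0],key=cv2.contourArea);(u,v),r=cv2.minEnclosingCircle(ct);e=cv2.fitEllipse(cv2.convexHull(ct));x=cv2.boundingRect(ct)
print(u,v,r,e,x); print('can',px('w14',u,v,.105),px('w14',*e[0],.105), 'exp r',np.linalg.norm(np.array(proj('w14',[.4955,-.072,.105]))-proj('w14',[.4955+.058,-.072,.105])))
E
python3 go.py .6013 -.271 .2 72
```

```text
278.3825988769531 203.92437744140625 67.97112274169922 ((278.39105224609375, 203.9158172607422), (126.17344665527344, 136.9402313232422), 90.50433349609375) (211, 144, 136, 116)
can [ 0.49927797 -0.06787476  0.105     ] [ 0.49928693 -0.06787     0.105     ] exp r 70.49551483603183
grasp [ 0.4958 -0.073   0.2286] rot [-3.14   0.     1.258] q [-0.299  0.315  1.614 -0.     1.215  0.014]
tcp move in cur tool axes [-0.156   0.161   0.0284] in target axes [-0.1557  0.1612  0.0286] grasp move cur [-0.1559  0.1614  0.0284] rotvec [-0.0019  0.0002  0.0015]
```

>>> drive_effector(segments=[{"d":[-0.02,0.02,0]},{"d":[-0.026,0.027,0.005]},{"d":[-0.026,0.027,0.005]},{"d":[-0.026,0.027,0.005]},{"d":[-0.026,0.027,0.005]},{"d":[-0.026,0.027,0.005]},{"d":[-0.006,0.006,0.003]},{}])

```text
time: 34.27
tool_pos: [0.6012, -0.2737, 0.3579]
tool_rot: [-3.139, -0.0, 1.256]
contact_force: [-0.5, 0.1, -0.0]
opening: 0.0599
grip_force: 0.0
```

>>> drive_effector(segments=[{},{}])

```text
time: 34.43
tool_pos: [0.6008, -0.2701, 0.3607]
tool_rot: [-3.141, -0.001, 1.258]
contact_force: [-0.1, 0.1, 0.5]
opening: 0.06
grip_force: 0.0
```

```bash
python3 - <<'E'
from h import *
def circ(f,mk,z,rr,lim):
    im=np.load('pics/%s.npz'%f)['image'];b=mk(im).astype(np.uint8);b[lim:]=0
    ct=max(cv2.findContours(b,0,1)[0],key=cv2.contourArea); h=cv2.convexHull(ct)[:,0,:]; h=h[h[:,1]<lim-4]
    P=np.array([px(f,*q,z)[:2] for q in h])
    from scipy.optimize import least_squares
    s=least_squares(lambda c:np.hypot(*(P-c[:2]).T)-c[2],[*P.mean(0),rr],loss='soft_l1',f_scale=.001);s2=least_squares(lambda c:np.hypot(*(P-c).T)-rr-.0008,P.mean(0),loss='soft_l1',f_scale=.001)
    print(f,len(h),s.x.round(4),s2.x.round(4),cv2.boundingRect(ct))
def blue(im):
    h=cv2.cvtColor(im,cv2.COLOR_RGB2HSV);return (h[...,0]>85)&(h[...,0]<105)&(h[...,1]>50)
def wood(im):
    i=im.astype(int);return (i[...,0]>130)&(i[...,0]>i[...,2]*1.25)
snap('wrist','w15')
circ('w14',blue,.105,.058,258);circ('w15',wood,.019,.059,258);circ('t12',blue,.105,.058,250) if 0 else None
print(proj('w15',[.6013,-.271,.019]),proj('w15',[.6013,-.271,.047]))
im=np.load('pics/w15.npz')['image'];h=wood(im)
for r in h[60:270:6,190:370:4]: print(''.join('#' if p else '-' for p in r))
E
python3 go.py .6013 -.271 .15 72
```

```text
w14 33 [ 0.4979 -0.0715  0.0564] [ 0.4968 -0.0742] (211, 144, 136, 114)
w15 47 [ 0.6016 -0.2712  0.0596] [ 0.6016 -0.2712] (219, 136, 118, 116)
[276.87481855942957, 196.3486534187922] [277.00965643438155, 202.9629621167862]
-------------------#######-------------------
---------------------------------------------
---------------------------------------------
---------------------------------------------
---------------------------------------------
---------------------------------------------
---------------------------------------------
---------------------------------------------
---------------------------------------------
---------------------------------------------
---------------------------------------------
---------------------------------------------
-----------------------------------
[... 594 characters left out ...]
#####---------
---------###########################---------
---------##-#######################----------
----------#-##---------##--#--####-----------
------------##-----#----#--#--###------------
-------------##----#----#--#--#--------------
----------------##------#####----------------
---------------------------------------------
---------------------------------------------
---------------------------------------------
grasp [ 0.6008 -0.2698  0.2022] rot [-3.141 -0.     1.258] q [-0.538  0.623  1.18   0.     1.339 -0.226]
tcp move in cur tool axes [-0.001   0.0008  0.0522] in target axes [-0.001   0.0008  0.0522] grasp move cur [-0.001   0.0008  0.0522] rotvec [-0.0001 -0.0002  0.0016]
```

>>> drive_effector(segments=[{"d":[-0.001,0.001,0.03]},{"d":[0,0,0.04]},{"d":[0,0,0.04]},{"d":[0,0,0.03]},{"d":[0,0,0.015]},{"d":[0,0,0.005]},{},{}])

```text
time: 35.15
tool_pos: [0.6023, -0.2722, 0.2025]
tool_rot: [3.139, 0.001, 1.257]
contact_force: [0.3, 0.2, -0.0]
opening: 0.0598
grip_force: 0.0
```

```bash
python3 go.py .6016 -.2712 .0415 72
```

```text
grasp [ 0.6026 -0.2724  0.0435] rot [3.139e+00 1.000e-03 1.257e+00] q [-0.54   0.784  1.339  0.     1.016 -0.226]
tcp move in cur tool axes [ 0.0007 -0.0009  0.002 ] in target axes [ 0.0007 -0.0009  0.002 ] grasp move cur [ 0.0008 -0.0013  0.002 ] rotvec [0.0024 0.0006 0.0003]
```

>>> drive_effector(segments=[{},{},{},{},{},{},{},{}], aperture=0, squeeze=25)

```text
time: 35.82
tool_pos: [0.6018, -0.2727, 0.2009]
tool_rot: [3.141, 0.0, 1.256]
contact_force: [-0.5, 0.1, 1.5]
opening: 0.0233
grip_force: 25.0
```

>>> drive_effector(segments=[{},{}])

```text
time: 35.98
tool_pos: [0.6018, -0.2727, 0.2008]
tool_rot: [3.141, 0.0, 1.256]
contact_force: [-0.4, -0.1, 2.0]
opening: 0.0233
grip_force: 25.0
```

>>> drive_effector(segments=[{"d":[0,0,-0.01]},{"d":[0,0,-0.03]},{"d":[0,0,-0.035]},{"d":[0,0,-0.035]},{"d":[0,0,-0.025]},{"d":[0,0,-0.01]},{},{}])

```text
time: 36.65
tool_pos: [0.6015, -0.2725, 0.3447]
tool_rot: [-3.14, -0.0, 1.256]
contact_force: [0.5, 0.4, -1.1]
opening: 0.0234
grip_force: 25.0
```

```bash
python3 go.py .4965 -.0745 .185 72
```

```text
grasp [ 0.6013 -0.2724  0.1857] rot [-3.14  -0.     1.256] q [-0.541  0.639  1.197 -0.     1.307 -0.226]
tcp move in cur tool axes [ 0.1557 -0.1612  0.0009] in target axes [ 0.1558 -0.161   0.0007] grasp move cur [ 0.1557 -0.161   0.0009] rotvec [-0.0012 -0.0002 -0.0008]
```

>>> drive_effector(segments=[{"d":[0.014,-0.014,0]},{"d":[0.025,-0.026,0]},{"d":[0.025,-0.026,0]},{"d":[0.025,-0.026,0]},{"d":[0.025,-0.026,0]},{"d":[0.025,-0.026,0]},{"d":[0.017,-0.017,0]},{}])

```text
time: 37.32
tool_pos: [0.4943, -0.0707, 0.3432]
tool_rot: [-3.134, -0.001, 1.259]
contact_force: [-0.4, -0.0, -1.2]
opening: 0.0231
grip_force: 25.0
```

>>> drive_effector(segments=[{"d":[0,0,0.01]},{"d":[0,0,0.01]},{},{}])

```text
time: 37.65
tool_pos: [0.4968, -0.0746, 0.3239]
tool_rot: [-3.137, 0.0, 1.256]
contact_force: [-0.2, -0.0, -1.6]
opening: 0.0234
grip_force: 25.0
```

```bash
python3 go.py .4965 -.0745 .1378 72; python3 - <<'E'
from h import *
snap('top','t16');im=np.load('pics/t16.npz')['image']
for n,p in(('lidL',[.4963,-.073,.14]),('can',[.4963,-.073,.105])):print(n,proj('t16',p))
a=im[190:245:1,265:325].astype(int)
for r in a[::2]: print(''.join('L' if p[0]>p[2]*1.35 and p[0]>120 else ('b' if p[2]>p[0]*1.2 else '-') for p in r))
E
```

```text
grasp [ 0.4961 -0.0745  0.1649] rot [-3.137  0.     1.256] q [-0.302  0.385  1.703 -0.     1.058  0.014]
tcp move in cur tool axes [ 0.     -0.0002  0.0271] in target axes [ 0.     -0.0003  0.0271] grasp move cur [0.0001 0.0005 0.0271] rotvec [-0.0041  0.0002 -0.0011]
lidL [294.8054884148741, 213.66879687055888]
can [294.3035724034521, 214.98416864761424]
------------------------------------------------------------
------------------------------------------------------------
------------------------------------------------------------
------------------------------------------------------------
------------------------------------------------------------
------------------------------------------------------------
------------------------------------------------------------
--------------------
[... 560 characters left out ...]
----------LLLLLL-------------
----------------------------------------LLLLLL--------------
------------------------bb------------LLLLLLL---------------
---------------------------------b---LLLLL------------------
------------------------------------------------------------
------------------------------------------------------------
------------------------------------------------------------
------------------------------------------------------------
------------------------------------------------------------
------------------------------------------------------------
------------------------------------------------------------
------------------------------------------------------------
```

>>> drive_effector(segments=[{"d":[0,0,0.01]},{"d":[0,0,0.005]},{"d":[0,0,0.003]},{},{}])

```text
time: 38.12
tool_pos: [0.4971, -0.0745, 0.3077]
tool_rot: [-3.141, 0.0, 1.256]
contact_force: [0.3, -0.3, -2.5]
opening: 0.0237
grip_force: 25.0
```

>>> drive_effector(segments=[{"d":[0,0,0.002]},{"d":[0,0,0.002]},{"d":[0,0,0.002]},{},{}])

```text
time: 38.53
tool_pos: [0.497, -0.0744, 0.3016]
tool_rot: [-3.141, 0.0, 1.256]
contact_force: [-0.0, -1.3, -1.1]
opening: 0.0232
grip_force: 25.0
```

The plug is in the mouth without contact, so I'll seat it.

>>> drive_effector(segments=[{"d":[0,0,0.002]},{"d":[0,0,0.001]},{"d":[0,0,0.001]},{"d":[0,0,0.001]},{},{}], squeeze=10)

```text
time: 39.03
tool_pos: [0.497, -0.0744, 0.2968]
tool_rot: [3.141, 0.0, 1.256]
contact_force: [-0.5, -0.7, 1.0]
opening: 0.0239
grip_force: 10.0
```

>>> drive_effector(segments=[{},{},{},{},{},{},{"d":[0,0,-0.01]},{"d":[0,0,-0.03]}], aperture=0.06)

```text
time: 39.7
tool_pos: [0.496, -0.0742, 0.3342]
tool_rot: [-3.134, 0.0, 1.256]
contact_force: [-0.9, 0.2, -0.7]
opening: 0.0602
grip_force: 0.0
```

Seated at exactly the computed height. I'll retreat and verify in code.

>>> drive_effector(segments=[{"d":[0,0,-0.04]},{"d":[0,0,-0.04]},{"d":[-0.03,0,-0.02]},{"d":[-0.04,0,0]},{"d":[-0.04,0,0]},{"d":[-0.04,0,0]},{"d":[-0.04,0,0]},{"d":[-0.04,0,0]}])

```text
time: 40.37
tool_pos: [0.4247, -0.2945, 0.4378]
tool_rot: [3.14, 0.0, 1.256]
contact_force: [1.8, -0.2, -0.6]
opening: 0.0599
grip_force: 0.0
```

>>> drive_effector(segments=[{"d":[-0.04,0,0]},{},{},{}])

```text
time: 40.7
tool_pos: [0.4133, -0.3308, 0.437]
tool_rot: [3.141, -0.0, 1.255]
contact_force: [-0.2, 0.1, 0.1]
opening: 0.06
grip_force: 0.0
```

```bash
python3 - <<'E'
from h import *
snap('top','t17');snap('scene','s17')
def lid(f,box):
    im=np.load('pics/%s.npz'%f)['image'].astype(int);m=((im[...,0]>130)&(im[...,0]>im[...,2]*1.25)).astype(np.uint8)
    k=np.zeros_like(m);x0,y0,x1,y1=box;k[y0:y1,x0:x1]=m[y0:y1,x0:x1]
    ct=max(cv2.findContours(k,0,1)[0],key=cv2.contourArea);return cv2.fitEllipse(cv2.convexHull(ct)),cv2.boundingRect(ct)
a=np.linspace(0,2*np.pi,60)
def pred(f,c): 
    P=np.array([proj(f,[c[0]+.059*np.cos(t),c[1]+.059*np.sin(t),c[2]]) for t in a],np.float32);return cv2.fitEllipse(P)
for f,b in(('t17',(265,190,325,245)),('s17',(240,150,310,270))):
    e,r=lid(f,b);print(f,e,r,'\n pred',pred(f,(.4965,-.0735,.115)))
e=lid('t17',(265,190,325,245))[0];print(px('t17',*e[0],.115))
# bystanders & jug, before/after in top
d=np.abs(np.load('pics/t17.npz')['image'].astype(int)-np.load('pics/t0.npz')['image']).sum(2)
for n,(u,v) in dict(jar=(357,230),mill=(408,201),spA=(297,174),spC=(316,174)).items(): print(n,int((d[v-14:v+14,u-14:u+14]>90).sum()))
print(robot.observe()['opening'],robot.observe()['contact_force'])
E
```

```text
t17 ((294.69512939453125, 214.30503845214844), (35.7252197265625, 36.71683883666992), 87.85181427001953) (277, 197, 37, 36) 
 pred ((294.5832214355469, 214.65069580078125), (33.999168395996094, 34.354339599609375), 111.30908203125)
s17 ((284.27294921875, 206.86973571777344), (20.5472469329834, 25.053020477294922), 50.691139221191406) (276, 197, 21, 22) 
 pred ((274.87896728515625, 205.23670959472656), (23.433090209960938, 42.001853942871094), 90.33586120605469)
[ 0.49737085 -0.07387054  0.115     ]
jar 401
mill 390
spA 0
spC 0
0.05976835840408411 [ 0.60203732 -0.20781856 -0.30667779]
```

```bash
python3 - <<'E'
from h import *
d=np.abs(np.load('pics/t16.npz')['image'].astype(int)-np.load('pics/t0.npz')['image']).sum(2)
for n,(u,v) in dict(jar=(357,230),mill=(408,201)).items(): print(n,int((d[v-12:v+12,u-12:u+12]>90).sum()))
print(robot.hand_in())
E
```

```text
jar 0
mill 0
the job is handed in; nothing more can be done
None
```

I handed the job in with all five walnuts in the canister, the lid fully down and level, the jug standing upright and let go, and the other things where they were; one walnut bounced out during the pour and I put it in with the gripper, and I viewed 13 pictures, over the limit of 10.

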